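Load the measuring magazine and start the run

TASK

Get the measuring machine ready: stand all the flanged metal bushes that are on the bench upright in single file in the magazine, pushing them one after another through its open mouth until every one is wholly between the straight rails. Then push the magazine's door shut until it seats on its catch; after that, press the start button on the console all the way down and let it go. Leave the other things on the bench where they are.

Things in the scene. Friction and masses are not known exactly. Their poses are not given: they have to be found in the camera images.
- magazine: Fixed magazine: low white box 108 wide, 285 long, 54 high, with no floor (bushes slide in on the bench). Origin: centre of its open mouth at bench level; x runs into it, z up. A funnel 70 wide at x=0 narrows to a straight lane 38 wide, rails 34 high, from x=35 to an end stop at x=275. A keeper bar 10 wide, underside 50 above the bench, runs along over the lane's middle from x=80, so bushes go in only by the mouth.
- lane_start (a point): Where the funnel ends and the straight lane begins, in its middle at bench level (magazine x=35). A bush is wholly between the straight rails when its centre is 20 or more beyond this point, along magazine x. All fit, each pushing on those before it.
- catch_at (a point): The sprung roller catch, fixed at the right (-y) side of the mouth, 32 above the bench. It holds the door by its nose at the free edge.
- door (a joint): Angle (rad) of the grey door: 0 shut, 1.95 wide open. Panel 104 wide, 6 thick, 4 to 60 above the bench, hinged upright at the mouth's left (+y), swings out to magazine -x, stays where left, light to swing. In the last 0.13 rad its nose must be pushed over a sprung roller (about 4 N at mid-door); it then snaps in and stays within 0.03 of 0. Knob 10 thick, 14 long on the outer face, 96 from the hinge, 46 up.
- door_hinge (a point): Hinge axis of the door, 30 above the bench, at magazine x=0, y=+56. The shut door runs from here along magazine -y, outer face at x=-6; at angle q its free edge lies from here along magazine (-sin q, -cos q), and its outer face looks along magazine (-cos q, +sin q).
- door_edge (a point): Free edge of the door, on its outer face, 106 from the hinge, 30 above the bench.
- console: Fixed white control console 120 x 120, 40 high, on the left of the bench, with a joystick and the start button. Origin: centre of its underside.
- start (a joint): Travel (m) of the start button, a sprung push button: 0 up, 0.006 fully down (5 N); springs back.
- start_top (a point): Centre of the top face of the start button (28 in diameter), which is pressed straight down.
- bush0: Flanged aluminium bush (all alike; 4 to 6 are present, else None), loose, standing upright: flange 36 in diameter and 12 high at the foot, stem 26 in diameter above it, 40 high in all, about 70 g. Origin: centre of its underside, z up along its axis. May be slid, or lifted and set down.
- bush1: Flanged aluminium bush (all alike; 4 to 6 are present, else None), loose, standing upright: flange 36 in diameter and 12 high at the foot, stem 26 in diameter above it, 40 high in all, about 70 g. Origin: centre of its underside, z up along its axis. May be slid, or lifted and set down.
- bush2: Flanged aluminium bush (all alike; 4 to 6 are present, else None), loose, standing upright: flange 36 in diameter and 12 high at the foot, stem 26 in diameter above it, 40 high in all, about 70 g. Origin: centre of its underside, z up along its axis. May be slid, or lifted and set down.
- bush3: Flanged aluminium bush (all alike; 4 to 6 are present, else None), loose, standing upright: flange 36 in diameter and 12 high at the foot, stem 26 in diameter above it, 40 high in all, about 70 g. Origin: centre of its underside, z up along its axis. May be slid, or lifted and set down.
- bush4: Flanged aluminium bush (all alike; 4 to 6 are present, else None), loose, standing upright: flange 36 in diameter and 12 high at the foot, stem 26 in diameter above it, 40 high in all, about 70 g. Origin: centre of its underside, z up along its axis. May be slid, or lifted and set down.
- bush5: Flanged aluminium bush (all alike; 4 to 6 are present, else None), loose, standing upright: flange 36 in diameter and 12 high at the foot, stem 26 in diameter above it, 40 high in all, about 70 g. Origin: centre of its underside, z up along its axis. May be slid, or lifted and set down.
- weight: Bystander: plain brass cylinder 46 in diameter, 30 high, standing among the bushes. Origin: underside centre.
- ring_gauge: Bystander: dark steel ring, 52 outer and 28 inner diameter, 20 high, lying flat among the bushes. Origin: underside centre.
- screwdriver: Bystander: screwdriver with a yellow handle, 170 long, lying flat. Origin: underside middle.
- wrench: Bystander: wrench 150 long, lying flat. Origin: underside middle.
- cleaner: Bystander: closed white bottle, 52 in diameter, 130 high, standing. Origin: underside centre.
- gauge_block: Bystander: steel block 35 x 50 x 30 high. Origin: underside centre.
Things that resemble listed ones, but are neither listed nor needed, are in the scene too. What is shaped like the bush5 but green is not meant. What is shaped like the bush4 but pink is not meant.

How it is judged:
On the way, in this order (a step that is already met when the one before it is completed fails the run):
1. every bush present stands upright between the straight rails of the magazine (x of bush0 in the frame of magazine between 0.055 and 0.29 m and y of bush0 in the frame of magazine between -0.01 and 0.01 m and z of each of bush0, bush1, bush2, bush3, bush4, bush5 in the frame of magazine below 0.01 m and angle between each of bush0, bush1, bush2, bush3, bush4, bush5's own z axis and vertical below 0.15 rad and x of bush1 in the frame of magazine between 0.055 and 0.29 m and y of bush1 in the frame of magazine between -0.01 and 0.01 m and x of bush2 in the frame of magazine between 0.055 and 0.29 m and y of bush2 in the frame of magazine between -0.01 and 0.01 m and x of bush3 in the frame of magazine between 0.055 and 0.29 m and y of bush3 in the frame of magazine between -0.01 and 0.01 m and x of bush4 in the frame of magazine between 0.055 and 0.29 m and y of bush4 in the frame of magazine between -0.01 and 0.01 m and x of bush5 in the frame of magazine between 0.055 and 0.29 m and y of bush5 in the frame of magazine between -0.01 and 0.01 m), for 0.2 s.
2. the door is shut on its catch (value of joint door below 0.03 rad), for 0.2 s.
3. the start button is pressed fully down with the door shut (value of joint door below 0.03 rad and value of joint start above 0.0045 m), for 0.05 s.
At the end, for the whole second after the job is handed in: Every bush present stands upright (within 0.15 rad) at rest on the bench inside the magazine, behind the door; the door is within 0.03 rad of shut; the start button is up again. (Before the door shuts, each bush's centre is at least 55 mm inside the mouth.) (x of bush0 in the frame of magazine between 0.012 and 0.29 m and y of bush0 in the frame of magazine between -0.03 and 0.03 m and z of each of bush0, bush1, bush2, bush3, bush4, bush5 in the frame of magazine below 0.01 m and angle between each of bush0, bush1, bush2, bush3, bush4, bush5's own z axis and vertical below 0.15 rad and linear speed of each of bush0, bush1, bush2, bush3, bush4, bush5 below 0.02 m/s and x of bush1 in the frame of magazine between 0.012 and 0.29 m and y of bush1 in the frame of magazine between -0.03 and 0.03 m and x of bush2 in the frame of magazine between 0.012 and 0.29 m and y of bush2 in the frame of magazine between -0.03 and 0.03 m and x of bush3 in the frame of magazine between 0.012 and 0.29 m and y of bush3 in the frame of magazine between -0.03 and 0.03 m and x of bush4 in the frame of magazine between 0.012 and 0.29 m and y of bush4 in the frame of magazine between -0.03 and 0.03 m and x of bush5 in the frame of magazine between 0.012 and 0.29 m and y of bush5 in the frame of magazine between -0.03 and 0.03 m and value of joint door below 0.03 rad and value of joint start below 0.0015 m); the robot touches nothing.
It fails at once if one of the other things on the bench is moved more than 5 cm (distance of any of weight, ring_gauge, screwdriver, wrench, cleaner, gauge_block from where it was at the start of the episode above 0.05 m).
Of bush0, bush1, bush2, bush3, bush4, bush5 only 4 to 6 are there at a start; the rules pass over those that are not, and their reading is None.
At some moment in a run one of bush0, bush1, bush2, bush3, bush4, bush5 may be knocked a few centimetres aside while the robot is not near it.
It also fails if it takes over 210 s, if anything falls off the work surface, if the arm or the gripper's body presses on something with over 40 N, if the wrist force passes 120 N, or if a joint passes its speed limit or range.

ROBOT

A 6-joint arm with a two-finger parallel gripper is mounted at the origin on the work surface. World frame = base frame: x ahead of the robot, y to its left, z up, the work surface at z = 0. Lengths are in m, angles in rad, forces in N, time in s.
With the tool pointing down it reaches from about 0.375 to 0.825 m from the base axis. Payload 5.5 kg.
Tool frame: the origin (TCP) lies at the very end of the fingers, on their centre line; the grasp point (between the pads) lies 19 mm behind it; z points along the fingers, y is the direction in which the jaws open and shut (so a half turn about z gives the same grasp; the last joint's range is limited). The gripper opens to 85 mm and grips with 20 to 120 N. Pads are 22 mm wide; open, the fingers measure 114 mm over their backs; the gripper's body (76 mm by 85 mm) begins 54 mm behind the grasp point. The pads swing forward as they close: fully open they stand 13 mm farther back than shut.
Start: joints at [-1.132, 0.314, -0.047, 1.21, 0, 1.571], TCP at [0.255, -0.543, 0.231] pointing down, gripper open.
Joint ranges: [-2.67, 2.67], [-0.69, 1.73], [-1.03, 1.25], [-2.08, 2.16], [-1.42, 1.45], [-3.14, 3.14]. Speed limits (rad/s): [2.39, 2.39, 3.01, 3.14, 3.14, 3.14].

INTERFACE

Orientations are given as a unit quaternion [w, x, y, z].
In Python, from cell import env gives the robot as it stands.
- The arm moves only by the tool jog_arm, never from a script. Its argument "increments" is a list that holds one entry, the list of rows, each a list of 7 numbers: the turn, a rotation vector about the tool's x, y, z each as a share of 30 degrees, from -1 to 1, then the shift along the tool's x, y, z each as a share of 50 cm, from -1 to 1, then the opening, from 0 (shut) to 1 (fully open). In form: [[[wx, wy, wz, dx, dy, dz, gripper], ...]]. A call has 1 to 5 rows; each row is the pose to reach, as a shift and turn from the pose measured when the call began, along the tool's axes at that moment; what a row does not reach only later rows make up. A row lasts 1/10 s, in which the tool goes at most 50 mm and 8.59 degrees, less where a joint would pass 70% of its speed; a pose out of reach is approached as far as the arm can. A call with a number of a shift or a turn outside -1 to 1 is refused whole. A call with a gripper value outside its range is refused whole. The fingers move at their own pace and stop on an object; "squeeze" is the grip in N (left out, the last holds). Time passes only in rows, so rows that repeat a pose let the fingers close. It gives the time, the measured TCP pose, the force and the opening at its end, in the units of the state.
- env.read_state(): the state, without advancing time (a new reading comes with each control period).
- env.capture(name): name is "scene" or "top" or "wrist"; returns a dict with "color" (400x640x3 uint8, red, green, blue), "fx", "fy", "cx", "cy" (pixels), "R" (3x3) and "t" (3): a world point X has camera coordinates R X + t; the wrist camera has in their place "mount" (4x4, takes a point from camera to tool coordinates, whose origin is the TCP and whose axes are the flange's). Camera axes: x right, y down, z forward; pixel columns grow to the right and rows downward; lengths in m; the calibration is good to about 2 mm. A picture is of the moment at which its call begins: read the wrist's pose just before it. There is no depth.
- env.hand_in(): hands the job in, once; it reports no verdict.
Trained networks look in a picture, given as the dict that the camera call returned (one of the last four; its "shot" number tells which), for a name from the list of things; names that differ only in an ending like _2 or _b are one class to them, and where a whole thing is asked for, a point or a joint stands for the part that bears it (a point fixed in the world has none). Each returns a list of dicts, best first, with "score" (0 to 1); they miss things now and then, are a little off and sometimes report something else, mostly with a low value. They report only what shows in the picture. A call takes as long as a camera call. They do not tell look-alikes from the thing itself.
- env.look_for(picture, thing): "box" ([left, top, right, bottom] in pixels, round what is visible of it).
- env.outline_of(picture, thing): "region" (400x640 bool, what is visible of it) and "box" ([left, top, right, bottom] in pixels, round what is visible of it).
The state is a dict: "time": time; "joint_pos": joint angles; "qvel": joint speeds; "effort": joint torques, N m; "tool_pos": TCP position; "eef_rot": TCP orientation; "ft_force": force on the tool from outside, world axes, zero at the start; "ft_torque": the same for the moment, N m; "grip_width": finger opening in m.
Only numpy, scipy, OpenCV 4.12 (cv2) and the standard library are available. Lean on these libraries where they do the work, as an engineer would, in place of code of your own. Each camera call takes 0.05 s, during which the arm holds its last target. There are 200 camera calls.

## Working session

There is one attempt and no reset: what is moved stays moved. The work goes in short steps, Python scripts to look and compute and a tool call to move; the robot and the scene stay as the last step left them, time stands still between calls to the robot, and variables do not carry over. Pictures are saved under pics/ and viewed, about 12 in all and at most 16, crops included, and the job is handed in when it is done.

Besides the shell and the picture viewer there is one more tool, called after "Emit:" in YAML: its name, and indented under it one key for each argument. jog_arm: Moves the arm, as the interface text tells. Shift numbers are shares of 50 cm and turn numbers shares of 30 degrees, none past 1 either way. Its arguments: {"type":"object","properties":{"increments":{"type":"array","items":{"type":"array","items":{"type":"array","items":{"type":"number"}}}},"squeeze":{"type":"number"}},"required":["increments"]}

```bash
mkdir -p pics; ls; python3 - <<'E'
from cell import env
import cv2,numpy as np
s=env.read_state();print(s)
for n in("scene","top"):
    p=env.capture(n);cv2.imwrite(f"pics/{n}0.png",p["color"][:,:,::-1])
    print(n,p["fx"],p["fy"],p["cx"],p["cy"],np.round(p["R"],3).tolist(),np.round(p["t"],3).tolist())
    for th in("bush0","magazine","door","console","start","weight","ring_gauge","cleaner","gauge_block","wrench","screwdriver"):
        print(th,[(np.round(d["box"]).astype(int).tolist(),round(d["score"],2)) for d in env.look_for(p,th)])
E
```

```text
pics
{'time': 0.0, 'joint_pos': array([-1.13200650e+00,  3.14279370e-01, -4.80585844e-02,  1.21017857e+00,
       -9.31222488e-06,  1.57079921e+00]), 'qvel': array([-8.01001253e-04,  5.07055768e-05,  4.24929941e-04,  7.04652012e-04,
        1.38024282e-04, -8.74207132e-04]), 'effort': array([ 1.74586858e-03, -5.39584994e+01,  3.39751947e+01,  1.95504818e-02,
       -8.43242037e-05, -8.97435598e-06]), 'tool_pos': array([ 0.25466534, -0.54265316,  0.23041155]), 'eef_rot': array([-8.38466264e-04,  9.76029270e-01,  2.17637597e-01, -1.91736434e-04]), 'ft_force': array([ 0.13805419, -0.02766469, -0.687679  ]), 'ft_torque': array([-0.02758057, -0.04973958,  0.00046611]), 'grip_width': 0.08605373396045239}
scene 383.51536861820057 383.51536861820057 318.08626117695445 200.12438244703668 [[0.756, 0.654, -0.005], [0.482, -0.562, -0.673], [-0.443, 0.507, -0.74]] [-0.424, -0.225, 1.328]
bush0 [([239, 303, 251, 321], 0.75), ([286, 258, 300, 276], 0.68), ([296, 226, 310, 242], 0.67), ([268, 242, 279, 260], 0.66), ([204, 296, 224, 316], 0.63), ([264, 197, 278, 212], 0.5), ([239, 270, 254, 291], 0.4
[... 806 characters left out ...]
1], 0.63), ([407, 216, 422, 233], 0.62), ([379, 185, 395, 199], 0.6), ([444, 161, 462, 171], 0.48), ([452, 181, 474, 197], 0.47), ([341, 229, 354, 242], 0.46)]
magazine [([245, 51, 305, 210], 0.67), ([247, 168, 267, 211], 0.36)]
door [([248, 167, 265, 209], 0.58), ([174, 218, 187, 224], 0.26)]
console [([147, 194, 200, 245], 0.67)]
start [([178, 216, 185, 227], 0.44)]
weight [([376, 216, 390, 235], 0.75)]
ring_gauge [([446, 226, 471, 244], 0.58), ([242, 49, 306, 208], 0.32)]
cleaner [([432, 109, 462, 134], 0.93)]
gauge_block [([161, 132, 186, 152], 0.75)]
wrench [([210, 233, 259, 272], 0.64)]
screwdriver [([175, 217, 185, 226], 0.61), ([350, 96, 394, 144], 0.56), ([240, 50, 302, 211], 0.26)]
```

```bash
python3 - <<'E'
import cv2
a=cv2.imread("pics/top0.png")[30:290,140:490];cv2.imwrite("pics/v1.png",cv2.resize(a,None,fx=2.28,fy=2.28,interpolation=cv2.INTER_CUBIC))
a=cv2.imread("pics/scene0.png")[110:360,160:480];cv2.imwrite("pics/v2.png",cv2.resize(a,None,fx=2.4,fy=2.4,interpolation=cv2.INTER_CUBIC))
E
```

```text
(no output)
```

View pics/v1.png

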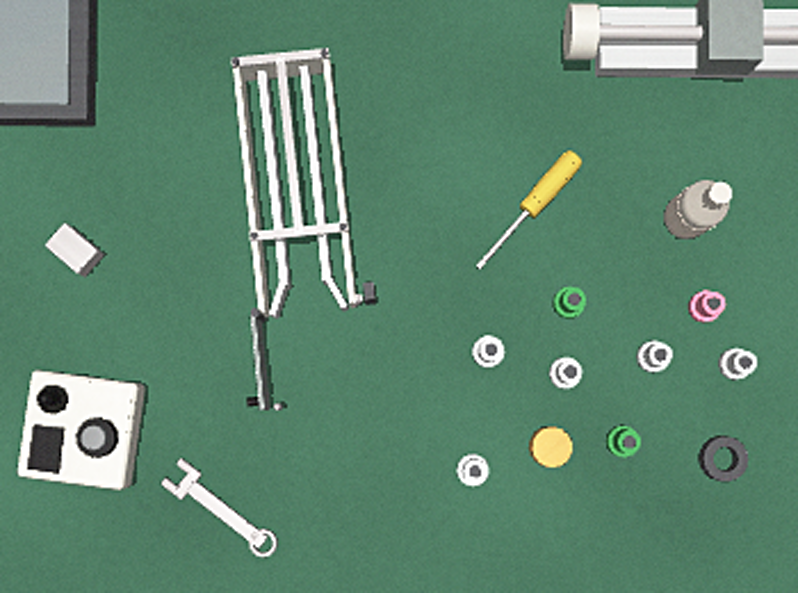

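View pics/v2.png

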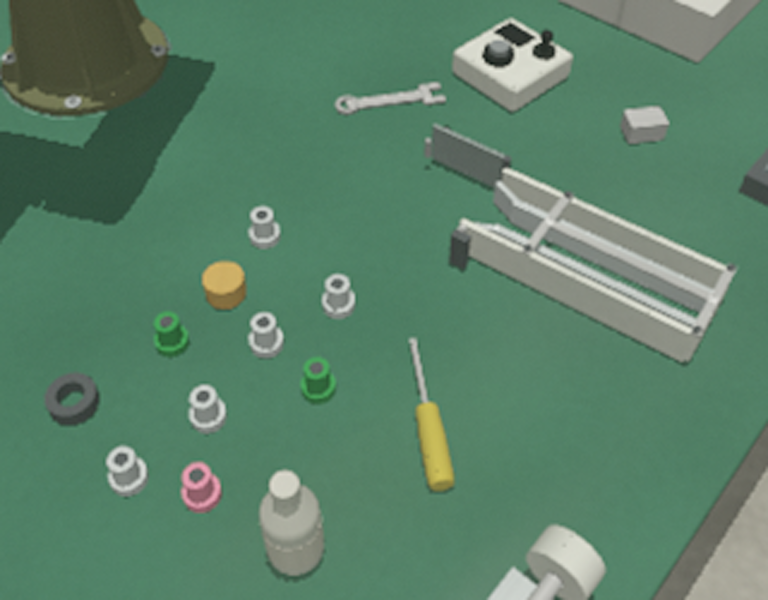

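The top view shows five bare-aluminium bushes at crop (488,351), (566,372), (655,355), (738,362) and (473,470). The green ones at (570,302) and (625,441) and the pink one at (707,305) are look-alikes; their colour rules them out. The magazine mouth is at crop (308,308), and the door is open, lying at (262,360). The console's start button is the grey disc at (97,437).

```bash
cat > h.py <<'E'
from cell import env
import cv2,numpy as np
from scipy.optimize import least_squares
def proj(p,X):
    c=np.atleast_2d(X)@np.array(p["R"]).T+np.array(p["t"])
    return np.c_[p["fx"]*c[:,0]/c[:,2]+p["cx"],p["fy"]*c[:,1]/c[:,2]+p["cy"]]
def ray(p,uv):
    R=np.array(p["R"]);d=R.T@np.array([(uv[0]-p["cx"])/p["fx"],(uv[1]-p["cy"])/p["fy"],1])
    return -R.T@np.array(p["t"]),d
def onplane(p,uv,z):
    o,d=ray(p,uv);return o+d*(z-o[2])/d[2]
def tri(obs):
    A=np.zeros((3,3));b=np.zeros(3)
    for p,uv in obs:
        o,d=ray(p,uv);d/=np.linalg.norm(d);M=np.eye(3)-np.outer(d,d);A+=M;b+=M@o
    return np.linalg.solve(A,b)
def wristcam(s):
    from scipy.spatial.transform import Rotation as Ro
    p=env.capture("wrist");q=s["eef_rot"];Rt=Ro.from_quat([q[1],q[2],q[3],q[0]]).as_matrix()
    m=np.array(p["mount"]);Rc=Rt@m[:3,:3];tc=Rt@m[:3,3]+s["tool_pos"]
    p["R"]=Rc.T;p["t"]=-Rc.T@tc;return p
def bushes(p):
    """aluminium bushes: box centre -> plane z=.015, with colour saturation"""
    out=[]
    hsv=cv2.cvtColor(p["color"],cv2.COLOR_RGB2HSV)
    for d in env.look_for(p,"bush0"):
        l,t,r,b=[int(v) for v in np.round(d["box"])]
        g=hsv[t+3:b-3,l+3:r-3,1]
        out.append((np.mean(d["box"].__class__(d["box"])[0::2]) if 0 else (d["box"][0]+d["box"][2])/2,(d["box"][1]+d["box"][3])/2,r-l,b-t,float(np.median(g)) if g.size else 0,round(d["score"],2)))
    return out
E
python3 - <<'E'
from h import *
P={n:env.capture(n) for n in("scene","top")}
ct=lambda a:np.array(a)/2.28+[140,30]; cs=lambda a:np.array(a)/2.4+[160,110]
top=[(259,310),(352,304),(235,62),(326,50)];sc=[(505,170),(462,222),(733,268),(697,330)]
mod=np.array([(0,.054,.054),(0,-.054,.054),(.285,.054,.054),(.285,-.054,.054)])
def W(v,X):
    c,s=np.cos(v[2]),np.sin(v[2]);return np.c_[v[0]+c*X[:,0]-s*X[:,1],v[1]+s*X[:,0]+c*X[:,1],X[:,2]]
def f(v,both=True):
    return np.r_[(proj(P["top"],W(v,mod))-ct(top)).ravel(),(proj(P["scene"],W(v,mod))-cs(sc)).ravel()]
r=least_squares(f,[.6,.11,.05],loss="soft_l1");print("mag",r.x,np.round(f(r.x).reshape(-1,2),1).tolist())
for uv_t,uv_s in zip([(488,351),(566,372),(655,355),(738,362),(473,470)],[(338,297),(266,335),(207,408),(127,470),(264,227)]):
    print("bush tri",np.round(tri([(P["top"],ct(uv_t)),(P["scene"],cs(uv_s))]),3))
print("btn",tri([(P["top"],ct((96,437))),(P["scene"],cs((498,48)))]),"freeedge",onplane(P["top"],ct((266,405)),.05),"hinge",onplane(P["top"],ct((262,313)),.06))
for n in P:
  for b in bushes(P[n]): print(n,np.round(b,1),np.round(onplane(P[n],b[:2],.017),3))
E
```

```text
mag [0.61594478 0.11771611 0.11153766] [[-0.6, 1.5], [1.6, -0.4], [-1.6, -1.7], [1.1, -0.6], [-0.5, -3.0], [-2.0, -1.7], [0.7, -0.6], [0.1, 1.9]]
bush tri [ 0.573 -0.086  0.014]
bush tri [ 0.55  -0.174  0.015]
bush tri [ 0.57  -0.276  0.017]
bush tri [ 0.562 -0.371  0.017]
bush tri [ 0.438 -0.068  0.017]
btn [0.47419736 0.34566161 0.05595037] freeedge [0.50950284 0.16180623 0.05      ] hinge [0.6098098  0.16590824 0.06      ]
scene [293.3 266.8  16.   18.  135.    0.7] [ 0.631 -0.175  0.017]
scene [241.8 312.8  18.   22.   80.    0.7] [ 0.626 -0.339  0.017]
scene [301.  233.7  14.   17.   11.    0.7] [ 0.576 -0.087  0.017]
scene [368.1 129.5   7.    6.    0.    0.6] [0.447 0.393 0.017]
scene [247.  281.1  12.   18.   10.    0.6] [ 0.574 -0.276  0.017]
scene [230.8 250.   15.   18.  141.    0.6] [ 0.475 -0.243  0.017]
scene [268.  206.   16.   18.   11.    0.5] [ 0.439 -0.075  0.017]
scene [212.1 305.2  20.   18.   10.    0.5] [ 0.56  -0.371  0.017]
scene [270.7 250.9  13.   19.   10.    0.5] [ 0.554 -0.178  0.017]
top [354.6 183.2  15.   14.    1.    0.6] [ 0.575 -0.087  0.017]
top [462.4 189.2  23.   12.    4.    0.6] [ 0.56  -0.369  0.017]
top [388.8 163.9  17.   14.  130.5   0.6] [ 0.625 -0.176  0.017]
top [424.1 186.1  17.   12.    3.5   0.6] [ 0.568 -0.268  0.017]
top [345.6 235.   11.   18.    1.5   0.5] [ 0.44  -0.064  0.017]
top [4.520e+02 1.668e+02 1.600e+01 1.000e+01 9.050e+01 4.000e-01] [ 0.619 -0.342  0.017]
top [4.136e+02 2.263e+02 1.300e+01 1.700e+01 1.290e+02 4.000e-01] [ 0.463 -0.24   0.017]
```

Emit:
jog_arm:
  increments:
    - [[0, 0, -0.3, 0.09, -0.05, 0, 0.7], [0, 0, -0.6, 0.18, -0.1, 0, 0.7], [0, 0, -0.8, 0.27, -0.15, 0, 0.7], [0, 0, -1, 0.36, -0.2, 0, 0.7], [0, 0, -1, 0.43, -0.25, 0, 0.7]]
  squeeze: 30

```text
time: 1.9
tool_pos: [0.3976, -0.3372, 0.2315]
eef_rot: [0.0, 0.886, 0.464, 0.0]
ft_force: [1.9, -0.6, 0.7]
grip_width: 0.0598
```

```bash
cat >> h.py <<'E'
from scipy.spatial.transform import Rotation as Ro
def go(target,yaw=None,s=None):
    """print shares to bring TCP to target, tool y azimuth to yaw, pointing down"""
    s=s or env.read_state();q=s["eef_rot"];R=Ro.from_quat([q[1],q[2],q[3],q[0]])
    d=R.inv().apply(np.array(target)-s["tool_pos"])/.5
    out=np.round(d,3)
    y=R.as_matrix()[:,1];az=np.arctan2(y[1],y[0])
    msg=""
    if yaw is not None:
        G=np.array([[-np.sin(yaw),np.cos(yaw),0],[np.cos(yaw),np.sin(yaw),0],[0,0,-1.]])
        msg=np.round((R.inv()*Ro.from_matrix(G)).as_rotvec()/np.deg2rad(30),3)
    print("shift",out,"turn",msg,"az",round(np.rad2deg(az),2),"tcp",np.round(s["tool_pos"],4),"w",round(s["grip_width"],4),"t",s["time"])
E
python3 -c "
from h import *
go([.573,-.086,.2],.11)"
```

```text
shift [0.613 0.002 0.063] turn [ 0.002  0.    -1.368] az -34.74 tcp [ 0.3976 -0.3372  0.2315] w 0.0598 t 1.9
```

Emit:
jog_arm:
  increments:
    - [[0, 0, -0.3, 0.1, 0, 0, 0.7], [0, 0, -0.6, 0.2, 0, 0, 0.7], [0, 0, -0.8, 0.3, 0, 0, 0.7], [0, 0, -1, 0.4, 0, 0, 0.7], [0, 0, -1, 0.5, 0, 0, 0.7]]

```text
time: 2.4
tool_pos: [0.54, -0.1314, 0.2318]
eef_rot: [0.001, 0.735, 0.678, 0.0]
ft_force: [0.7, -1.1, -0.1]
grip_width: 0.0595
```

```bash
python3 - <<'E'
from h import *
go([.573,-.086,.2],.11)
s=env.read_state();p=wristcam(s);cv2.imwrite("pics/w1.png",p["color"][:,:,::-1])
print(np.round(p["mount"],3).tolist(),p["fx"])
print("center ray",onplane(p,(320,200),0))
for b in bushes(p): print(np.round(b,1),np.round(onplane(p,b[:2],.017),3))
E
```

```text
shift [0.096 0.058 0.064] turn [ 0.003  0.002 -0.364] az -4.6 tcp [ 0.54   -0.1314  0.2318] w 0.0595 t 2.4
[[-0.0, -0.957, -0.291, 0.073], [1.0, -0.0, -0.0, -0.001], [-0.0, -0.291, 0.957, -0.143], [0.0, 0.0, 0.0, 1.0]] 292.72672556923095
center ray [ 0.54001206 -0.17536435  0.        ]
[224.1 125.6  38.   29.    4.    0.9] [ 0.434 -0.068  0.017]
[389.2 201.4  34.   31.  188.    0.9] [ 0.629 -0.179  0.017]
[345.7 270.8  30.   38.    6.    0.8] [ 0.568 -0.275  0.017]
[340.  128.4  28.   31.    2.    0.8] [ 0.571 -0.083  0.017]
[340.8 324.8  23.   31.    6.    0.7] [ 0.556 -0.365  0.017]
[391.8   3.6  19.    7.    9.    0.7] [0.633 0.042 0.017]
[380.5 310.1  15.   36.  112.    0.7] [ 0.615 -0.344  0.017]
[273.  254.6  28.   37.  189.    0.6] [ 0.471 -0.242  0.017]
[324.4 204.8  24.   34.    6.    0.6] [ 0.545 -0.177  0.017]
```

View pics/w1.png

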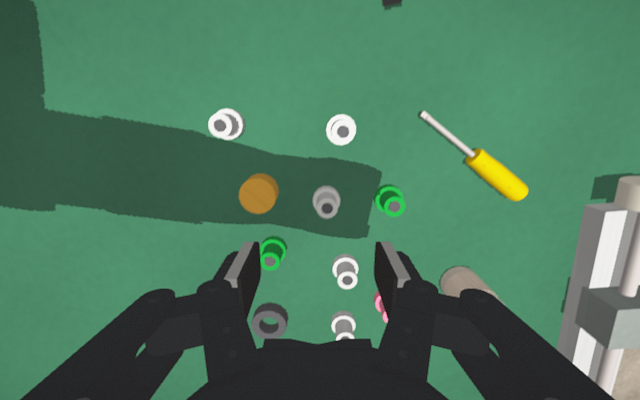

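The wrist view shows the five silver bushes at (225,124), (341,129), (326,201), (345,271) and (343,325). The green and pink ones are clearly different, and positions agree with the top view within a few mm. I'm going to bush A at (0.572, -0.085).

Emit:
jog_arm:
  increments:
    - [[0, 0, -0.28, 0.096, 0.058, 0, 0.6], [0, 0, -0.364, 0.096, 0.058, 0.06, 0.6], [0, 0, -0.364, 0.096, 0.058, 0.16, 0.6], [0, 0, -0.364, 0.096, 0.058, 0.26, 0.6], [0, 0, -0.364, 0.096, 0.058, 0.3, 0.6]]

```text
time: 3.0
tool_pos: [0.5712, -0.0825, 0.0768]
eef_rot: [-0.002, 0.665, 0.746, -0.001]
ft_force: [-1.1, 0.2, 0.0]
grip_width: 0.0512
```

```bash
python3 - <<'E'
from h import *
s=env.read_state();p=wristcam(s)
for b in bushes(p): print(np.round(b,1),np.round(onplane(p,b[:2],.02),3))
go([.572,-.085,.016],.11)
# magazine
for d in env.look_for(p,"magazine"): print(d)
cv2.imwrite("pics/w2.png",p["color"][:,:,::-1])
E
```

```text
[279.2 315.8  41.   62.    6.    0.9] [ 0.549 -0.173  0.02 ]
[183.6 372.   49.   52.  112.    0.9] [ 0.471 -0.241  0.02 ]
[363.8 320.2  27.   46.  184.    0.9] [ 0.618 -0.169  0.02 ]
[125.6 175.7  83.   52.    7.    0.8] [ 0.434 -0.069  0.02 ]
[317.  216.7  48.   62.    7.    0.6] [ 0.57  -0.084  0.02 ]
shift [-0.005  0.001  0.124] turn [-0.008 -0.005  0.008] az 6.55 tcp [ 0.5714 -0.0826  0.0778] w 0.0508 t 3.1
{'box': [421.4, 0.8, 496.3, 38.3], 'score': 0.56}
```

Aligned: the bush is measured at (0.570, -0.084) under the tool. Descend, grip, lift.

Emit:
jog_arm:
  increments:
    - [[0, 0, 0, -0.003, 0, 0.08, 0.6], [0, 0, 0, -0.003, 0, 0.124, 0.6], [0, 0, 0, -0.003, 0, 0.124, 0.2], [0, 0, 0, -0.003, 0, 0.124, 0.2], [0, 0, 0, -0.003, 0, 0.124, 0.2]]

```text
time: 3.65
tool_pos: [0.5755, -0.0848, 0.0209]
eef_rot: [0.001, 0.666, 0.746, 0.001]
ft_force: [-0.7, -0.1, -0.3]
grip_width: 0.025
```

Emit:
jog_arm:
  increments:
    - [[0, 0, 0, 0, 0, 0, 0.15], [0, 0, 0, 0, 0, -0.1, 0.15], [0, 0, 0, 0, 0, -0.18, 0.15]]

```text
time: 3.95
tool_pos: [0.5754, -0.0848, 0.1132]
eef_rot: [0.001, 0.666, 0.746, 0.002]
ft_force: [1.1, 0.4, -0.5]
grip_width: 0.0247
```

Emit:
jog_arm:
  increments:
    - [[0, 0, 0, 0.1, 0, -0.05, 0.15], [0, 0, 0, 0.2, 0, -0.05, 0.15], [0, 0, 0, 0.2, 0, -0.05, 0.15]]

```text
time: 4.25
tool_pos: [0.5649, 0.0187, 0.1412]
eef_rot: [0.002, 0.664, 0.748, 0.004]
ft_force: [0.6, -0.6, -0.5]
grip_width: 0.0247
```

```bash
python3 - <<'E'
from h import *
import pickle
s=env.read_state();p=wristcam(s);cv2.imwrite("pics/w3.png",p["color"][:,:,::-1])
go([.611,.1172,.05],.11,s)
pickle.dump({k:p[k] for k in("R","t","fx","fy","cx","cy")},open("w3.pkl","wb"))
c,si=np.cos(.11),np.sin(.11)
for X in [(0,.035,.034),(0,-.035,.034),(.035,.019,.034),(.035,-.019,.034),(.08,.054,.054),(.08,-.054,.054),(0,.056,.06),(.275,0,.054)]:
    w=[.616+c*X[0]-si*X[1],.1177+si*X[0]+c*X[1],X[2]];print(X,np.round(proj(p,w),0))
E
```

```text
shift [0.184 0.113 0.184] turn [ 0.016 -0.004  0.016] az 6.79 tcp [0.5649 0.0187 0.1412] w 0.0247 t 4.25
(0, 0.035, 0.034) [[399.  36.]]
(0, -0.035, 0.034) [[391. 129.]]
(0.035, 0.019, 0.034) [[441.  59.]]
(0.035, -0.019, 0.034) [[435. 110.]]
(0.08, 0.054, 0.054) [[525.  -1.]]
(0.08, -0.054, 0.054) [[496. 156.]]
(0, 0.056, 0.06) [[412.  -9.]]
(0.275, 0, 0.054) [[769.  86.]]
```

View pics/w3.png

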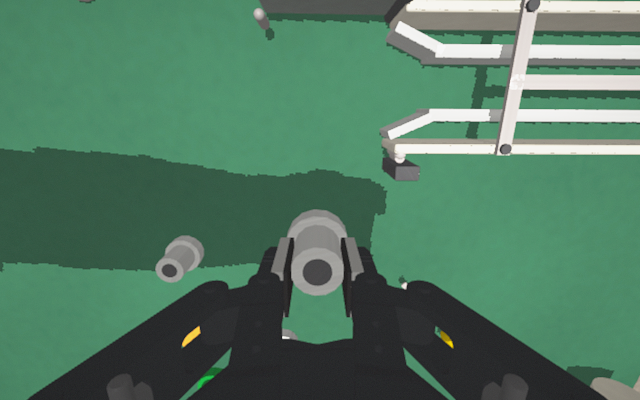

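The wrist view shows the bush held upright. The funnel tips are at (384,137) and (395,25), and the lane's inner edges at rows ~59 and ~109, level with the image. My pose estimate predicts 59 and 110, so the magazine pose holds. The door is open at the top left, clear of the path. I'm placing the bush in the mouth.

Emit:
jog_arm:
  increments:
    - [[0, 0, 0, 0.09, 0.06, 0, 0.15], [0, 0, 0, 0.185, 0.125, 0.06, 0.15], [0, 0, 0, 0.185, 0.125, 0.15, 0.15], [0, 0, 0, 0.185, 0.125, 0.237, 0.15], [0, 0, 0, 0.185, 0.125, 0.237, 0.15]]

```text
time: 4.8
tool_pos: [0.6146, 0.1164, 0.0173]
eef_rot: [0.0, 0.664, 0.748, 0.001]
ft_force: [-0.5, -0.6, 0.4]
grip_width: 0.0249
```

```bash
python3 - <<'E'
from h import *
s=env.read_state()
go([.616,.1177,.0215],.11,s); print(s["ft_force"])
E
```

```text
shift [ 0.002  0.003 -0.008] turn [ 0.003 -0.001  0.017] az 6.82 tcp [0.6146 0.1164 0.0173] w 0.0249 t 4.8
[-0.52103743 -0.60244986  0.39687729]
```

Emit:
jog_arm:
  increments:
    - [[0, 0, 0, 0, 0, 0, 0.5], [0, 0, 0, 0, 0, 0, 0.5], [0, 0, 0, 0, 0, -0.1, 0.5], [0, 0, 0, 0, -0.1, -0.1, 0.1], [0, 0, 0, 0, -0.11, -0.08, 0]]

```text
time: 5.3
tool_pos: [0.5574, 0.1088, 0.0607]
eef_rot: [0.001, 0.664, 0.748, 0.001]
ft_force: [0.0, -0.6, 0.1]
grip_width: 0.0141
```

```bash
python3 - <<'E'
from h import *
s=env.read_state()
go([.616-.055*np.cos(.11),.1177-.055*np.sin(.11),.006],.11,s)
p=wristcam(s)
for b in bushes(p): print(np.round(b,1),np.round(onplane(p,b[:2],.02),3))
E
```

```text
shift [0.005 0.008 0.109] turn [ 0.006 -0.001  0.016] az 6.77 tcp [0.5574 0.1088 0.0607] w 0.0141 t 5.3
[403.5 221.8  61.   65.    6.    0.6] [0.614 0.116 0.02 ]
```

Emit:
jog_arm:
  increments:
    - [[0, 0, 0, 0.004, 0, 0.07, 0], [0, 0, 0, 0.004, 0, 0.108, 0], [0, 0, 0, 0.004, 0.04, 0.108, 0], [0, 0, 0, 0.004, 0.08, 0.108, 0], [0, 0, 0, 0.004, 0.12, 0.108, 0]]

```text
time: 5.9
tool_pos: [0.6202, 0.1182, 0.0055]
eef_rot: [0.001, 0.664, 0.748, 0.001]
ft_force: [-6.1, 3.1, 7.3]
grip_width: -0.0001
```

Emit:
jog_arm:
  increments:
    - [[0, 0, 0, 0, 0.025, 0, 0], [0, 0, 0, 0, 0.045, 0, 0], [0, 0, 0, 0, 0.058, 0, 0], [0, 0, 0, 0, 0.058, 0, 0]]

```text
time: 6.3
tool_pos: [0.6502, 0.1216, 0.0059]
eef_rot: [0.001, 0.664, 0.747, 0.002]
ft_force: [0.2, 0.3, 0.5]
grip_width: -0.0
```

```bash
cat >>h.py <<'E'
M=np.array([.616,.1177]);YAW=.11
def mag(w):
    d=np.array(w)[:2]-M;c,s=np.cos(YAW),np.sin(YAW);return np.round([c*d[0]+s*d[1],-s*d[0]+c*d[1]],4)
def world(x,y,z):
    c,s=np.cos(YAW),np.sin(YAW);return np.array([M[0]+c*x-s*y,M[1]+s*x+c*y,z])
def look(s):
    for n in("top","wrist"):
        p=env.capture("top") if n=="top" else wristcam(s)
        for b in bushes(p):
            if b[4]<50:
                w=onplane(p,b[:2],.018);print(n,np.round(b[:4]).astype(int),b[5],np.round(w[:2],3),"mag",mag(w))
E
python3 - <<'E'
from h import *
s=env.read_state();print("tcp mag",mag(s["tool_pos"]),s["tool_pos"][2],s["ft_force"])
look(s)
E
```

```text
tcp mag [0.0344 0.0001] 0.005881781825704799 [0.21716793 0.31723164 0.48311841]
top [462 188  20  14] 0.68 [ 0.563 -0.367] mag [-0.1063 -0.4761]
top [446 121  31  30] 0.67 [ 0.739 -0.327] mag [ 0.0734 -0.456 ]
top [387 191  14  12] 0.66 [ 0.555 -0.171] mag [-0.0922 -0.2805]
top [345 237  12  14] 0.64 [ 0.436 -0.062] mag [-0.1991 -0.159 ]
top [427 186  18  14] 0.58 [ 0.567 -0.275] mag [-0.0914 -0.3851]
wrist [379 264  76  53] 0.69 [0.68  0.124] mag [ 0.0645 -0.0005]
```

Bush A is in the lane at magazine x ≈ 64 mm and upright. Next is bush B.

Emit:
jog_arm:
  increments:
    - [[0, 0, 0, 0, -0.01, -0.09, 0], [0, 0, 0, 0, -0.02, -0.17, 0], [0, 0, 0, -0.09, -0.045, -0.17, 0], [0, 0, 0, -0.18, -0.09, -0.17, 0], [0, 0, 0, -0.27, -0.13, -0.17, 0]]

```text
time: 7.0
tool_pos: [0.5985, -0.0212, 0.0908]
eef_rot: [0.001, 0.664, 0.748, 0.001]
ft_force: [0.9, -1.2, 0.5]
grip_width: 0.0001
```

Emit:
jog_arm:
  increments:
    - [[0, 0, 0, -0.09, -0.045, 0, 0.3], [0, 0, 0, -0.18, -0.09, 0, 0.6], [0, 0, 0, -0.27, -0.13, 0, 0.6], [0, 0, 0, -0.295, -0.14, 0, 0.6], [0, 0, 0, -0.295, -0.14, 0, 0.6]]

```text
time: 7.5
tool_pos: [0.5455, -0.1779, 0.0907]
eef_rot: [0.001, 0.665, 0.747, 0.001]
ft_force: [-0.2, 0.3, -0.5]
grip_width: 0.0513
```

```bash
python3 - <<'E'
from h import *
s=env.read_state();go([.5495,-.175,.017],.11,s);look(s)
E
```

```text
shift [0.005 0.008 0.147] turn [ 0.006 -0.001  0.011] az 6.63 tcp [ 0.5455 -0.1779  0.0907] w 0.0513 t 7.5
top [347 235  10  13] 0.71 [ 0.44  -0.068] mag [-0.1958 -0.1652]
top [274 143  14  12] 0.46 [0.678 0.123] mag [ 0.0624 -0.0019]
wrist [320 206  44  56] 0.97 [ 0.547 -0.176] mag [-0.101  -0.2847]
wrist [327 315  38  59] 0.66 [ 0.565 -0.276] mag [-0.0938 -0.3858]
wrist [479 345   8  13] 0.61 [ 0.707 -0.292] mag [ 0.0451 -0.4172]
wrist [166  36  77  66] 0.56 [ 0.432 -0.071] mag [-0.2035 -0.1672]
```

Emit:
jog_arm:
  increments:
    - [[0, 0, 0, 0.004, 0.005, 0.09, 0.6], [0, 0, 0, 0.004, 0.005, 0.147, 0.6], [0, 0, 0, 0.004, 0.005, 0.147, 0.2], [0, 0, 0, 0.004, 0.005, 0.147, 0.15], [0, 0, 0, 0.004, 0.005, 0.147, 0.15]]

```text
time: 8.2
tool_pos: [0.5509, -0.1719, 0.0186]
eef_rot: [0.002, 0.663, 0.749, 0.002]
ft_force: [-0.0, -0.1, -0.3]
grip_width: 0.0252
```

Emit:
jog_arm:
  increments:
    - [[0, 0, 0, 0, 0, 0, 0.15], [0, 0, 0, 0, 0, -0.09, 0.15], [0, 0, 0, 0.08, 0.03, -0.14, 0.15], [0, 0, 0, 0.18, 0.065, -0.15, 0.15], [0, 0, 0, 0.27, 0.1, -0.15, 0.15]]

```text
time: 8.7
tool_pos: [0.5858, -0.0325, 0.0975]
eef_rot: [0.004, 0.663, 0.748, 0.004]
ft_force: [0.9, 0.0, -1.3]
grip_width: 0.0248
```

```bash
python3 - <<'E'
from h import *
go(world(0,0,.018),.11)
E
```

```text
shift [0.291 0.094 0.16 ] turn [0.022 0.001 0.02 ] az 6.89 tcp [ 0.5858 -0.0325  0.0975] w 0.0248 t 8.7
```

Emit:
jog_arm:
  increments:
    - [[0, 0, 0, 0.1, 0.032, 0, 0.15], [0, 0, 0, 0.2, 0.064, 0, 0.15], [0.02, 0, 0.02, 0.291, 0.094, 0.03, 0.15], [0.02, 0, 0.02, 0.291, 0.094, 0.12, 0.15], [0.02, 0, 0.02, 0.291, 0.094, 0.16, 0.15]]

```text
time: 9.2
tool_pos: [0.6156, 0.1201, 0.0165]
eef_rot: [0.0, 0.666, 0.746, 0.0]
ft_force: [-1.9, -0.6, 2.4]
grip_width: 0.0251
```

Emit:
jog_arm:
  increments:
    - [[0, 0, 0, 0, 0, 0, 0.5], [0, 0, 0, 0, 0, 0, 0.5], [0, 0, 0, 0, 0, -0.1, 0.5], [0, 0, 0, 0, -0.1, -0.1, 0.1], [0, 0, 0, 0, -0.11, -0.08, 0]]

```text
time: 9.7
tool_pos: [0.5592, 0.1132, 0.0608]
eef_rot: [0.001, 0.666, 0.746, 0.001]
ft_force: [-1.0, 0.2, -1.1]
grip_width: 0.0144
```

```bash
python3 - <<'E'
from h import *
s=env.read_state();go(world(-.055,0,.006),.11,s);look(s)
E
```

```text
shift [-0.004  0.003  0.11 ] turn [0.007 0.    0.005] az 6.45 tcp [0.5592 0.1132 0.0608] w 0.0144 t 9.7
top [182 222  13   5] 0.54 [0.473 0.357] mag [-0.1157  0.254 ]
top [460 190  23  13] 0.48 [ 0.559 -0.362] mag [-0.1088 -0.4701]
top [346 237  15  16] 0.48 [ 0.435 -0.065] mag [-0.1999 -0.162 ]
top [425 186  14  15] 0.46 [ 0.567 -0.271] mag [-0.0915 -0.3812]
wrist [494 233  79  58] 0.81 [0.681 0.119] mag [ 0.0645 -0.0063]
wrist [399 227  62  65] 0.64 [0.615 0.115] mag [-0.0014 -0.0021]
```

Emit:
jog_arm:
  increments:
    - [[0, 0, 0, -0.003, 0, 0.07, 0], [0, 0, 0, -0.003, 0, 0.108, 0], [0, 0, 0, -0.003, 0.04, 0.108, 0], [0, 0, 0, -0.003, 0.08, 0.108, 0], [0, 0, 0, -0.003, 0.12, 0.108, 0]]

```text
time: 10.4
tool_pos: [0.6251, 0.1193, 0.0051]
eef_rot: [0.002, 0.666, 0.746, 0.002]
ft_force: [-0.2, -1.6, 0.3]
grip_width: 0.0001
```

Emit:
jog_arm:
  increments:
    - [[0, 0, 0, 0, 0.025, 0, 0], [0, 0, 0, 0, 0.045, 0, 0], [0, 0, 0, 0, 0.058, 0, 0], [0, 0, 0, 0, 0.058, 0, 0]]

```text
time: 10.8
tool_pos: [0.6552, 0.1226, 0.0055]
eef_rot: [0.002, 0.666, 0.746, 0.002]
ft_force: [0.6, 1.2, 1.3]
grip_width: -0.0
```

```bash
python3 - <<'E'
from h import *
s=env.read_state();print(mag(s["tool_pos"]));go([.568,-.275,.09],.11,s);look(s)
cv2.imwrite("pics/w4.png",env.capture("wrist")["color"][:,:,::-1])
E
```

```text
[0.0395 0.0006]
shift [-0.771 -0.261 -0.171] turn [ 0.012 -0.     0.004] az 6.42 tcp [0.6552 0.1226 0.0055] w -0.0 t 10.8
top [347 237  14  13] 0.68 [ 0.435 -0.068] mag [-0.2007 -0.165 ]
top [426 186  16  13] 0.52 [ 0.569 -0.274] mag [-0.0897 -0.3841]
top [461 189  21  11] 0.45 [ 0.562 -0.365] mag [-0.1067 -0.4739]
wrist [453 266  94  53] 0.96 [0.722 0.128] mag [ 0.1068 -0.0012]
wrist [376 266  77  48] 0.74 [0.684 0.124] mag [ 0.0683 -0.0014]
```

View pics/w4.png

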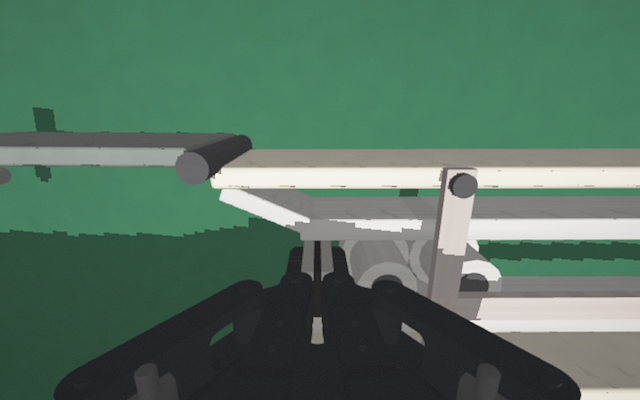

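The two bushes stand upright one behind the other in the lane, at about (375,265) and (450,265), pushed along by the closed fingers. Next is bush C.

Emit:
jog_arm:
  increments:
    - [[0, 0, 0, 0, -0.01, -0.09, 0], [0, 0, 0, 0, -0.02, -0.17, 0], [0, 0, 0, -0.09, -0.04, -0.17, 0], [0, 0, 0, -0.18, -0.07, -0.17, 0], [0, 0, 0, -0.28, -0.1, -0.17, 0]]

```text
time: 11.55
tool_pos: [0.6186, -0.0209, 0.0907]
eef_rot: [0.002, 0.666, 0.746, 0.002]
ft_force: [0.9, -0.4, -0.4]
grip_width: -0.0003
```

Emit:
jog_arm:
  increments:
    - [[0, 0, 0, -0.095, -0.03, 0, 0.3], [0, 0, 0, -0.19, -0.06, 0, 0.6], [0, 0, 0, -0.285, -0.09, 0, 0.6], [0, 0, 0, -0.38, -0.12, 0, 0.6], [0, 0, 0, -0.475, -0.155, 0, 0.6]]

```text
time: 12.05
tool_pos: [0.568, -0.2666, 0.0905]
eef_rot: [0.002, 0.666, 0.746, 0.002]
ft_force: [0.7, -0.6, 0.2]
grip_width: 0.0514
```

```bash
python3 - <<'E'
from h import *
s=env.read_state();go([.568,-.275,.017],.11,s);look(s)
E
```

```text
shift [-0.017 -0.003  0.147] turn [0.011 0.    0.008] az 6.55 tcp [ 0.568  -0.2666  0.0905] w 0.0514 t 12.05
top [272 139  14  15] 0.64 [0.687 0.127] mag [0.0719 0.0012]
top [275 123  15   8] 0.47 [0.73  0.119] mag [ 0.1131 -0.011 ]
top [346 237  16  15] 0.45 [ 0.434 -0.066] mag [-0.2008 -0.1624]
wrist [295 314  43  57] 0.74 [ 0.56  -0.366] mag [-0.109  -0.4746]
wrist [319 213  45  55] 0.71 [ 0.569 -0.271] mag [-0.0893 -0.3813]
```

Emit:
jog_arm:
  increments:
    - [[0, 0, 0, -0.013, 0, 0.09, 0.6], [0.01, 0, 0, -0.013, 0, 0.147, 0.6], [0.01, 0, 0, -0.013, 0, 0.147, 0.2], [0.01, 0, 0, -0.013, 0, 0.147, 0.15], [0.01, 0, 0, -0.013, 0, 0.147, 0.15]]

```text
time: 12.75
tool_pos: [0.5705, -0.2717, 0.0184]
eef_rot: [0.001, 0.666, 0.746, 0.001]
ft_force: [0.3, 0.2, 0.3]
grip_width: 0.0247
```

Emit:
jog_arm:
  increments:
    - [[0, 0, 0, 0, 0, 0, 0.15], [0, 0, 0, 0, 0, -0.09, 0.15], [0, 0, 0, 0.08, 0.02, -0.14, 0.15], [0, 0, 0, 0.18, 0.043, -0.15, 0.15], [0, 0, 0, 0.27, 0.065, -0.15, 0.15]]

```text
time: 13.25
tool_pos: [0.5897, -0.1331, 0.0971]
eef_rot: [0.004, 0.667, 0.745, 0.002]
ft_force: [0.5, 0.5, -0.5]
grip_width: 0.0254
```

Emit:
jog_arm:
  increments:
    - [[0, 0, 0, 0.07, 0.017, 0, 0.15], [0, 0, 0, 0.14, 0.034, 0, 0.15], [0, 0, 0, 0.2, 0.048, 0, 0.15]]

```text
time: 13.55
tool_pos: [0.6035, -0.0289, 0.0991]
eef_rot: [0.005, 0.666, 0.746, 0.003]
ft_force: [-0.2, 0.7, -0.7]
grip_width: 0.0247
```

```bash
python3 - <<'E'
from h import *
go(world(0,0,.018),.11)
E
```

```text
shift [0.289 0.056 0.162] turn [0.022 0.004 0.005] az 6.46 tcp [ 0.6035 -0.0289  0.0991] w 0.0247 t 13.55
```

Emit:
jog_arm:
  increments:
    - [[0, 0, 0, 0.1, 0.02, 0, 0.15], [0, 0, 0, 0.2, 0.04, 0, 0.15], [0.02, 0, 0, 0.287, 0.056, 0.03, 0.15], [0.02, 0, 0, 0.287, 0.056, 0.12, 0.15], [0.02, 0, 0, 0.287, 0.056, 0.162, 0.15]]

```text
time: 14.05
tool_pos: [0.6156, 0.1191, 0.0169]
eef_rot: [0.001, 0.665, 0.747, -0.0]
ft_force: [-0.4, -0.3, -1.1]
grip_width: 0.0249
```

Emit:
jog_arm:
  increments:
    - [[0, 0, 0, 0, 0, 0, 0.5], [0, 0, 0, 0, 0, 0, 0.5], [0, 0, 0, 0, 0, -0.1, 0.5], [0, 0, 0, 0, -0.1, -0.1, 0.1], [0, 0, 0, 0, -0.11, -0.08, 0]]

```text
time: 14.55
tool_pos: [0.5594, 0.1123, 0.0613]
eef_rot: [0.002, 0.665, 0.747, 0.001]
ft_force: [-1.2, -0.5, -0.5]
grip_width: 0.0144
```

```bash
python3 - <<'E'
from h import *
s=env.read_state();go(world(-.055,0,.006),.11,s);look(s)
E
```

```text
shift [-0.002  0.003  0.111] turn [0.008 0.003 0.011] az 6.63 tcp [0.5594 0.1123 0.0613] w 0.0144 t 14.55
top [460 189  21  14] 0.62 [ 0.561 -0.363] mag [-0.1074 -0.4718]
top [347 237  10  14] 0.57 [ 0.435 -0.068] mag [-0.2002 -0.1648]
wrist [502 230  79  51] 0.76 [0.686 0.121] mag [ 0.0698 -0.0047]
wrist [400 230  59  65] 0.7 [0.616 0.112] mag [-0.0007 -0.0056]
wrist [559 224  82  44] 0.61 [0.724 0.129] mag [ 0.1086 -0.0003]
```

Emit:
jog_arm:
  increments:
    - [[0, 0, 0, -0.002, 0, 0.07, 0], [0, 0, 0, -0.002, 0, 0.109, 0], [0, 0, 0, -0.002, 0.04, 0.109, 0], [0, 0, 0, -0.002, 0.08, 0.109, 0], [0, 0, 0, -0.002, 0.12, 0.109, 0]]

```text
time: 15.25
tool_pos: [0.6175, 0.1212, 0.0058]
eef_rot: [-0.005, 0.665, 0.747, -0.001]
ft_force: [-37.9, 12.4, 41.2]
grip_width: 0.0001
```

Emit:
jog_arm:
  increments:
    - [[0, 0, 0, 0, 0.025, 0, 0], [0, 0, 0, 0, 0.045, 0, 0], [0, 0, 0, 0, 0.058, 0, 0], [0, 0, 0, 0, 0.058, 0, 0]]

```text
time: 15.65
tool_pos: [0.6482, 0.1248, 0.006]
eef_rot: [-0.004, 0.665, 0.747, 0.0]
ft_force: [0.2, -1.3, 0.3]
grip_width: 0.0001
```

Emit:
jog_arm:
  increments:
    - [[0, 0, 0, 0, -0.01, -0.09, 0], [0, 0, 0, 0, -0.02, -0.17, 0], [0, 0, 0, -0.09, -0.04, -0.17, 0], [0, 0, 0, -0.18, -0.07, -0.17, 0], [0, 0, 0, -0.28, -0.1, -0.17, 0]]

```text
time: 16.15
tool_pos: [0.6164, -0.0198, 0.0911]
eef_rot: [-0.003, 0.664, 0.748, 0.001]
ft_force: [0.8, -1.5, 0.4]
grip_width: 0.0002
```

Emit:
jog_arm:
  increments:
    - [[0, 0, 0, -0.095, -0.03, 0, 0.3], [0, 0, 0, -0.19, -0.06, 0, 0.6], [0, 0, 0, -0.285, -0.09, 0, 0.6], [0, 0, 0, -0.38, -0.12, 0, 0.6], [0, 0, 0, -0.475, -0.15, 0, 0.6]]

```text
time: 16.65
tool_pos: [0.5696, -0.2669, 0.0904]
eef_rot: [-0.002, 0.664, 0.747, 0.0]
ft_force: [0.9, 0.6, 0.2]
grip_width: 0.0515
```

```bash
python3 - <<'E'
from h import *
s=env.read_state();go([.561,-.366,.017],.11,s);look(s)
E
```

```text
shift [-0.195 -0.04   0.146] turn [-0.004 -0.006  0.014] az 6.72 tcp [ 0.5696 -0.2669  0.0904] w 0.0515 t 16.65
top [273 146  10  14] 0.69 [0.669 0.125] mag [0.0538 0.0019]
top [415 225  10  12] 0.51 [ 0.467 -0.244] mag [-0.1874 -0.343 ]
top [347 236  14  14] 0.48 [ 0.438 -0.067] mag [-0.1967 -0.1638]
top [269 117  15   7] 0.45 [0.744 0.135] mag [0.1294 0.0035]
wrist [293 313  38  54] 0.67 [ 0.559 -0.365] mag [-0.1095 -0.4737]
```

The third push showed a brief 41 N spike, so I'm checking the lane before going on.

```bash
python3 - <<'E'
from h import *
p=env.capture("scene")["color"][150:260,330:470,::-1];t=env.capture("top")["color"][50:215,235:315,::-1]
a=cv2.resize(p,(560,440),interpolation=cv2.INTER_CUBIC);b=cv2.resize(t,(213,440),interpolation=cv2.INTER_CUBIC)
cv2.imwrite("pics/v5.png",np.hstack([a,b]))
E
```

```text
(no output)
```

View pics/v5.png

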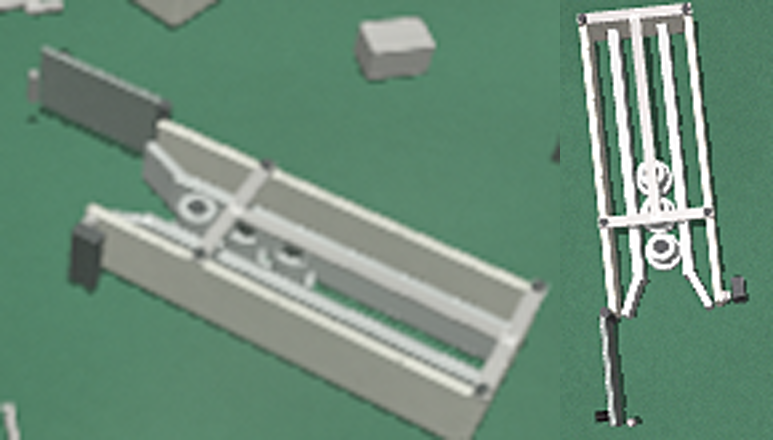

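Three bushes are upright in single file, at right-panel (662,247), (657,210) and (653,180). I'll continue with D and push more slowly.

Emit:
jog_arm:
  increments:
    - [[0, 0, 0, -0.1, -0.02, 0, 0.6], [0, 0, 0, -0.195, -0.041, 0, 0.6], [0, 0, 0.01, -0.195, -0.041, 0.06, 0.6], [0, 0, 0.01, -0.195, -0.041, 0.146, 0.6], [0, 0, 0.01, -0.195, -0.041, 0.146, 0.6]]

```text
time: 17.45
tool_pos: [0.5573, -0.3586, 0.011]
eef_rot: [-0.008, 0.665, 0.746, -0.0]
ft_force: [-2.1, 0.6, -0.9]
grip_width: 0.0511
```

Emit:
jog_arm:
  increments:
    - [[0, 0, 0, 0, 0, 0, 0.15], [0, 0, 0, 0, 0, 0, 0.15], [0, 0, 0, 0, 0, 0, 0.15], [0, 0, 0, 0, 0, -0.09, 0.15], [0, 0, 0, 0.05, 0.01, -0.15, 0.15]]

```text
time: 17.95
tool_pos: [0.5612, -0.3364, 0.0893]
eef_rot: [-0.006, 0.666, 0.746, -0.001]
ft_force: [0.2, -0.7, 0.0]
grip_width: 0.0242
```

Emit:
jog_arm:
  increments:
    - [[0, 0, 0, 0.09, 0.02, 0, 0.15], [0, 0, 0, 0.18, 0.04, 0, 0.15], [0, 0, 0, 0.27, 0.06, 0, 0.15], [0, 0, 0, 0.36, 0.08, 0, 0.15], [0, 0, 0, 0.45, 0.1, 0, 0.15]]

```text
time: 18.45
tool_pos: [0.5867, -0.1055, 0.0926]
eef_rot: [-0.004, 0.666, 0.746, 0.0]
ft_force: [0.2, 0.1, -0.5]
grip_width: 0.0238
```

```bash
python3 - <<'E'
from h import *
go(world(0,0,.018),.11)
E
```

```text
shift [0.436 0.109 0.152] turn [-0.011 -0.013  0.004] az 6.43 tcp [ 0.5867 -0.1055  0.0926] w 0.0238 t 18.45
```

Emit:
jog_arm:
  increments:
    - [[0, 0, 0, 0.1, 0.025, 0, 0.15], [0, 0, 0, 0.2, 0.05, 0, 0.15], [-0.01, -0.01, 0, 0.3, 0.075, 0, 0.15]]

```text
time: 18.75
tool_pos: [0.6074, 0.0434, 0.0953]
eef_rot: [0.001, 0.666, 0.746, 0.001]
ft_force: [0.9, -0.5, -0.1]
grip_width: 0.0241
```

Emit:
jog_arm:
  increments:
    - [[0, 0, 0, 0.07, 0.017, 0, 0.15], [0, 0, 0, 0.136, 0.034, 0.01, 0.15], [0, 0, 0, 0.136, 0.034, 0.09, 0.15], [0, 0, 0, 0.136, 0.034, 0.153, 0.15], [0, 0, 0, 0.136, 0.034, 0.153, 0.15]]

```text
time: 19.25
tool_pos: [0.6132, 0.1178, 0.0173]
eef_rot: [-0.004, 0.665, 0.747, 0.002]
ft_force: [-11.0, 10.1, -6.9]
grip_width: 0.0242
```

```bash
python3 - <<'E'
from h import *
s=env.read_state();print(s["ft_force"]);go(world(0,0,.014),.11)
E
```

```text
[-10.96341834  10.14315497  -6.91636737]
shift [-0.001  0.006  0.006] turn [-0.005 -0.018  0.011] az 6.65 tcp [0.6132 0.1178 0.0173] w 0.0242 t 19.25
```

Emit:
jog_arm:
  increments:
    - [[0, 0, 0, 0, 0, 0, 0.15], [0, 0, 0, 0, -0.004, 0, 0.4], [0, 0, 0, 0, -0.004, 0, 0.4], [0, 0, 0, 0, -0.004, -0.05, 0.4], [0, 0, 0, 0, -0.004, -0.1, 0.4]]

```text
time: 19.75
tool_pos: [0.6116, 0.1165, 0.0682]
eef_rot: [-0.004, 0.665, 0.747, 0.002]
ft_force: [0.9, -0.4, 0.7]
grip_width: 0.0341
```

Emit:
jog_arm:
  increments:
    - [[0, 0, 0, 0, -0.06, 0, 0.1], [0, 0, 0, 0, -0.11, 0, 0], [0, 0, 0, 0, -0.11, 0.02, 0]]

```text
time: 20.05
tool_pos: [0.5558, 0.1096, 0.0603]
eef_rot: [-0.003, 0.665, 0.746, 0.003]
ft_force: [-0.2, -0.0, -0.6]
grip_width: 0.0002
```

```bash
python3 - <<'E'
from h import *
s=env.read_state();print(s["ft_force"]);go(world(-.055,0,.008),.11,s);look(s)
cv2.imwrite("pics/w6.png",env.capture("wrist")["color"][:,:,::-1])
E
```

```text
[-0.20246841 -0.00760401 -0.6064121 ]
shift [0.002 0.011 0.105] turn [-0.001 -0.016  0.009] az 6.58 tcp [0.5558 0.1096 0.0603] w 0.0002 t 20.05
top [347 236  11  13] 0.61 [ 0.439 -0.069] mag [-0.1963 -0.1658]
top [270 115  13  11] 0.58 [0.75  0.132] mag [ 0.1345 -0.0004]
wrist [605 216  70  32] 0.94 [0.747 0.137] mag [0.1327 0.0043]
wrist [557 226  87  51] 0.9 [0.718 0.126] mag [ 0.1023 -0.003 ]
wrist [501 228  89  58] 0.76 [0.68 0.12] mag [ 0.0638 -0.005 ]
wrist [377 223  54  69] 0.64 [0.595 0.114] mag [-0.0211 -0.0017]
```

View pics/w6.png

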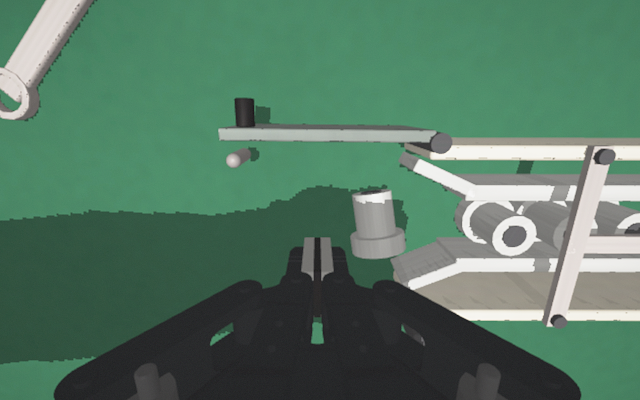

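Bush D has toppled. It lies just outside the mouth with its flange end at (378,243) and its stem end at (372,195), axis across the lane; the other three are fine. I'll locate it precisely, pick it up lying down, tip it up by tilting the tool, and set it upright in the open.

```bash
python3 - <<'E'
from h import *
s=env.read_state();p=wristcam(s)
for n,uv,z in(("flange rim L",(352,243),.018),("flange rim R",(405,243),.018),("flange bottom edge",(378,257),.018),("stem L end",(354,193),.014),("stem R end",(390,193),.014),("stem top-end",(372,191),.026)):
    w=onplane(p,uv,z);print(n,np.round(w[:2],4),mag(w))
q=s["eef_rot"]
go(world(-.024,.012,.1),.11,s)
print(s["joint_pos"])
r=env.outline_of(p,"bush0")
for d in r:
    m=d["region"].astype(np.uint8);M_=cv2.moments(m,True)
    print(np.round(d["box"]),d["score"],cv2.minAreaRect(cv2.findNonZero(m)))
E
```

```text
flange rim L [0.5829 0.0986] [-0.035  -0.0154]
flange rim R [0.6191 0.1028] [ 0.0015 -0.0152]
flange bottom edge [0.6025 0.0901] [-0.0165 -0.026 ]
stem L end [0.5795 0.1331] [-0.0346  0.0193]
stem R end [0.6034 0.1358] [-0.0105  0.0194]
stem top-end [0.5886 0.1387] [-0.025   0.0239]
shift [ 0.027  0.068 -0.082] turn [-0.001 -0.017  0.01 ] az 6.59 tcp [0.5583 0.1103 0.0587] w -0.0001 t 20.3
[ 0.1897931   0.38266097 -0.36698636  0.82117025  0.00891193  1.64552441]
[564. 198. 637. 236.] 0.95 ((601.5040893554688, 216.8572540283203), (75.88331604003906, 32.529579162597656), 1.6365771293640137)
[457. 198. 538. 256.] 0.75 ((494.46978759765625, 223.45196533203125), (84.86337280273438, 49.59016418457031), 24.145540237426758)
[512. 202. 596. 248.] 0.74 ((553.5, 224.5), (47.0, 85.0), 90.0)
[349. 188. 405. 258.] 0.55 ((377.5, 223.5), (69.0, 53.0), 90.0)
```

```bash
python3 - <<'E'
from h import *
go(world(-.021,.007,.006),.11+np.deg2rad(10))
E
```

```text
shift [0.015 0.075 0.105] turn [-0.001 -0.017 -0.323] az 6.6 tcp [0.558  0.1103 0.0586] w -0.0001 t 20.4
```

Emit:
jog_arm:
  increments:
    - [[0, -0.017, -0.2, 0.015, 0.04, 0, 0.6], [0, -0.017, -0.323, 0.015, 0.075, 0, 0.6], [0, -0.017, -0.323, 0.015, 0.075, 0, 0.6], [0, -0.017, -0.323, 0.015, 0.075, 0.05, 0.6], [0, -0.017, -0.323, 0.015, 0.075, 0.104, 0.6]]

```text
time: 20.9
tool_pos: [0.5953, 0.1226, 0.0069]
eef_rot: [0.001, 0.6, 0.8, 0.001]
ft_force: [-0.1, 0.1, 0.4]
grip_width: 0.0513
```

Emit:
jog_arm:
  increments:
    - [[0, 0, 0, 0, 0, 0, 0.6], [0, 0, 0, 0, 0, 0, 0.15], [0, 0, 0, 0, 0, 0, 0.15], [0, 0, 0, 0, 0, 0, 0.15], [0, 0, 0, 0, 0, 0, 0.15]]

```text
time: 21.4
tool_pos: [0.5963, 0.1228, 0.0082]
eef_rot: [0.001, 0.6, 0.8, 0.001]
ft_force: [0.0, -0.3, 0.5]
grip_width: 0.0245
```

Emit:
jog_arm:
  increments:
    - [[0, 0, 0, 0, -0.02, -0.06, 0.15], [0, 0, 0, 0, -0.06, -0.12, 0.15], [0, 0, 0, -0.05, -0.12, -0.16, 0.15], [0, 0, 0, -0.09, -0.17, -0.2, 0.15], [0, 0, 0, -0.09, -0.17, -0.2, 0.15]]

```text
time: 21.9
tool_pos: [0.5262, 0.0536, 0.1109]
eef_rot: [0.003, 0.602, 0.799, 0.002]
ft_force: [0.7, -0.7, -1.5]
grip_width: 0.0249
```

```bash
python3 - <<'E'
from h import *
s=env.read_state();print(mag(s["tool_pos"]));cv2.imwrite("pics/w7.png",env.capture("wrist")["color"][:,:,::-1])
E
```

```text
[-0.0963 -0.0538]
```

View pics/w7.png

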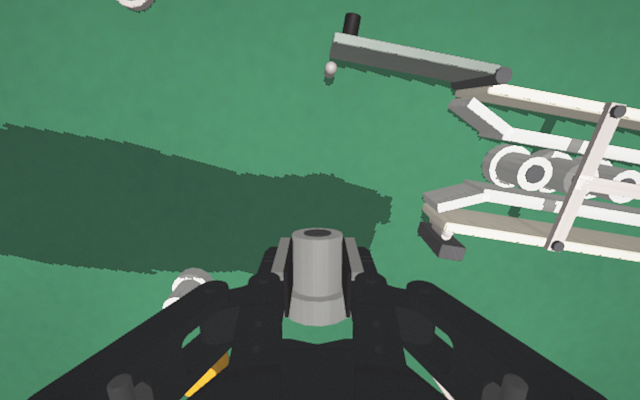

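Bush D is held lying, stem toward the camera (upper end at (317,233), flange at (317,310)), with free space around. I'm tilting the tool 60° to bring it nearly upright.

Emit:
jog_arm:
  increments:
    - [[0, 0.25, 0, 0, 0, 0, 0.15], [0, 0.5, 0, 0, 0, 0, 0.15], [0, 0.75, 0, 0, 0, 0, 0.15], [0, 1, 0, 0, 0, 0, 0.15], [0, 1, 0, 0, 0, 0, 0.15]]

```text
time: 22.45
tool_pos: [0.5274, 0.0527, 0.107]
eef_rot: [-0.207, 0.582, 0.771, 0.158]
ft_force: [-0.3, -0.7, -1.5]
grip_width: 0.0246
```

Emit:
jog_arm:
  increments:
    - [[0, 0.25, 0, 0, 0, 0, 0.15], [0, 0.5, 0, 0, 0, 0, 0.15], [0, 0.75, 0, 0, 0, 0, 0.15], [0, 1, 0, 0, 0, 0, 0.15], [0, 1, 0, 0, 0, 0, 0.15]]

```text
time: 22.95
tool_pos: [0.5245, 0.0529, 0.1001]
eef_rot: [-0.405, 0.523, 0.688, 0.3]
ft_force: [-0.3, -0.2, -1.8]
grip_width: 0.0248
```

```bash
python3 - <<'E'
from h import *
s=env.read_state();q=s["eef_rot"];R=Ro.from_quat([q[1],q[2],q[3],q[0]]).as_matrix();print(np.round(R,3),s["joint_pos"])
go([s["tool_pos"][0],s["tool_pos"][1],.03])
p=env.capture("scene")["color"][110:300,200:420,::-1];cv2.imwrite("pics/v8.png",cv2.resize(p,None,fx=3.4,fy=3.1,interpolation=cv2.INTER_CUBIC))
E
```

```text
[[-0.126  0.962 -0.243]
 [ 0.476  0.274  0.836]
 [ 0.87  -0.01  -0.492]] [-0.35420157  0.84301863  0.00752694  1.54626562  0.77496192  0.59840686]
shift [-0.122  0.001  0.069] turn  az 15.89 tcp [0.5245 0.0529 0.1001] w 0.0248 t 22.95
```

View pics/v8.png

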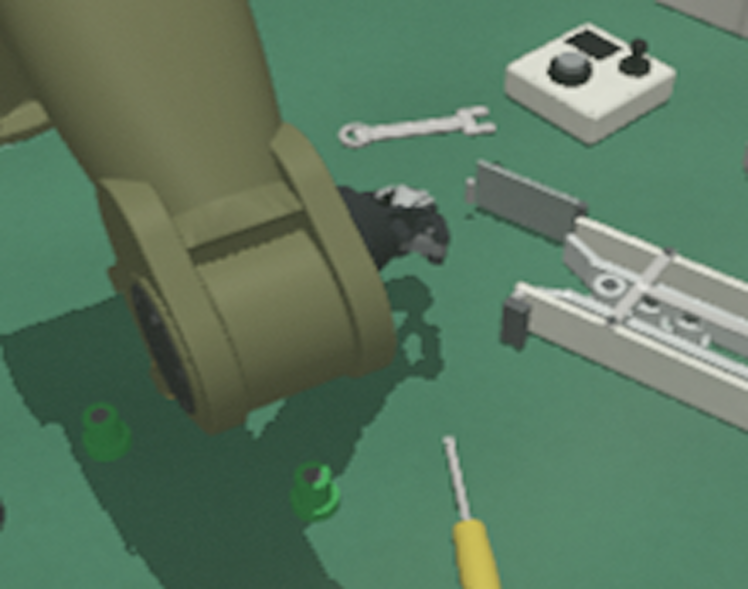

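Emit:
jog_arm:
  increments:
    - [[0, 0, 0, -0.04, 0, 0.022, 0.15], [0, 0, 0, -0.08, 0, 0.045, 0.15], [0, 0, 0, -0.115, 0, 0.065, 0.15], [0, 0, 0, -0.115, 0, 0.065, 0.15]]

```text
time: 23.4
tool_pos: [0.5253, 0.0537, 0.0363]
eef_rot: [-0.401, 0.522, 0.691, 0.299]
ft_force: [-0.3, 0.1, -1.2]
grip_width: 0.0245
```

```bash
python3 - <<'E'
from h import *
s=env.read_state();print(s["ft_force"])
go([s["tool_pos"][0],s["tool_pos"][1],.028])
p=env.capture("scene")["color"][150:220,290:360,::-1];cv2.imwrite("pics/v9.png",cv2.resize(p,None,fx=7,fy=7,interpolation=cv2.INTER_CUBIC))
p=env.capture("wrist")["color"][:,:,::-1];cv2.imwrite("pics/w9.png",p)
E
```

```text
[-0.30511634  0.07262521 -1.1855188 ]
shift [-0.014  0.     0.008] turn  az 16.03 tcp [0.5253 0.0537 0.0363] w 0.0245 t 23.4
```

View pics/v9.png

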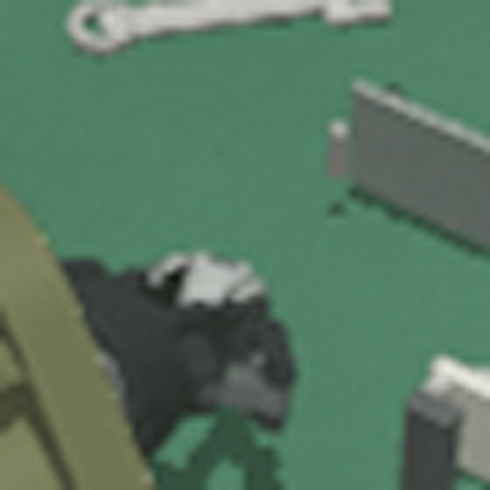

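Emit:
jog_arm:
  increments:
    - [[0, 0, 0, -0.005, 0, 0.003, 0.15], [0, 0, 0, -0.01, 0, 0.006, 0.15], [0, 0, 0, -0.014, 0, 0.008, 0.15], [0, 0, 0, -0.014, 0, 0.008, 0.15]]

```text
time: 23.9
tool_pos: [0.5262, 0.0531, 0.03]
eef_rot: [-0.401, 0.522, 0.691, 0.3]
ft_force: [-0.2, -0.6, -0.4]
grip_width: 0.0251
```

Emit:
jog_arm:
  increments:
    - [[0, 0, 0, -0.004, 0, 0.002, 0.15], [0, 0, 0, -0.004, 0, 0.002, 0.15], [0, 0, 0, -0.004, 0, 0.002, 0.5], [0, 0, 0, -0.004, 0, 0.002, 0.6], [0, 0, 0, -0.004, 0, 0.002, 0.6]]

```text
time: 24.4
tool_pos: [0.5262, 0.0529, 0.0277]
eef_rot: [-0.401, 0.522, 0.69, 0.3]
ft_force: [0.1, 0.1, 0.1]
grip_width: 0.0515
```

```bash
python3 - <<'E'
from h import *
s=env.read_state();print(s["ft_force"],s["grip_width"])
p=env.capture("wrist")["color"][:,:,::-1];cv2.imwrite("pics/w10.png",p)
E
```

```text
[0.08656709 0.052029   0.1489546 ] 0.05147575429213071
```

View pics/w10.png

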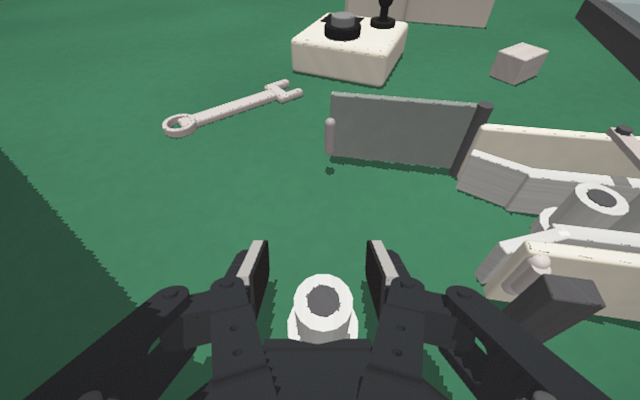

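Bush D is standing upright again at (323,310), between the open fingers. I'll back off along the tool axis, rise, and turn the tool back to pointing down.

Emit:
jog_arm:
  increments:
    - [[0, 0, 0, 0, 0, -0.06, 0.6], [0, 0, 0, 0, 0, -0.14, 0.6], [0, 0, 0, 0.05, 0, -0.2, 0.6], [0, -0.2, 0, 0.12, 0, -0.22, 0.6], [0, -0.4, 0, 0.16, 0, -0.22, 0.6]]

```text
time: 24.95
tool_pos: [0.543, -0.0018, 0.152]
eef_rot: [-0.325, 0.552, 0.728, 0.244]
ft_force: [1.7, -0.0, 0.6]
grip_width: 0.051
```

Emit:
jog_arm:
  increments:
    - [[0, -0.25, 0, 0, 0, 0, 0.6], [0, -0.5, 0, 0, 0, 0, 0.6], [0, -0.75, 0, 0, 0, 0, 0.6], [0, -1, 0, 0, 0, 0, 0.6], [0, -1, 0, 0, 0, 0, 0.6]]

```text
time: 25.45
tool_pos: [0.5432, 0.0007, 0.1547]
eef_rot: [-0.123, 0.595, 0.789, 0.093]
ft_force: [-0.1, -0.3, -0.4]
grip_width: 0.0514
```

```bash
python3 - <<'E'
from h import *
s=env.read_state();go([.526,.045,.09],.11,s);look(s)
E
```

```text
shift [ 0.051 -0.009  0.152] turn [-0.049 -0.591  0.32 ] az 15.97 tcp [0.5432 0.0007 0.1547] w 0.0514 t 25.45
top [272 145  12  17] 0.72 [0.671 0.128] mag [0.056  0.0042]
top [312 199  16  15] 0.63 [0.533 0.024] mag [-0.0925 -0.0841]
top [269 118  14  13] 0.63 [0.744 0.136] mag [0.1288 0.0038]
top [347 237  11  14] 0.47 [ 0.435 -0.068] mag [-0.1999 -0.1651]
top [270 128  13  13] 0.46 [0.718 0.134] mag [0.103  0.0046]
wrist [319 205  38  35] 0.96 [0.538 0.024] mag [-0.088  -0.0841]
wrist [482 142  52  35] 0.94 [0.679 0.13 ] mag [0.0639 0.0056]
wrist [194 266  49  37] 0.92 [ 0.434 -0.069] mag [-0.2015 -0.1659]
wrist [558 154  47  36] 0.72 [0.756 0.14 ] mag [0.1415 0.0069]
wrist [516 150  53  31] 0.68 [0.714 0.133] mag [0.099  0.0042]
```

Emit:
jog_arm:
  increments:
    - [[-0.02, -0.25, 0.12, 0.02, 0, 0.02, 0.6], [-0.03, -0.5, 0.25, 0.03, 0, 0.05, 0.6], [-0.05, -0.59, 0.32, 0.03, -0.01, 0.08, 0.6], [-0.05, -0.59, 0.32, 0.03, -0.01, 0.1, 0.6]]

```text
time: 26.05
tool_pos: [0.5277, 0.0256, 0.1064]
eef_rot: [-0.006, 0.669, 0.744, -0.002]
ft_force: [-0.1, 0.2, -0.1]
grip_width: 0.0514
```

```bash
python3 - <<'E'
from h import *
s=env.read_state();go([.536,.024,.017],.11,s);look(s)
E
```

```text
shift [-0.006  0.018  0.179] turn [-0.021 -0.01  -0.007] az 6.09 tcp [0.5277 0.0256 0.1064] w 0.0514 t 26.05
top [173 141  27  27] 0.67 [0.681 0.382] mag [0.0941 0.2551]
top [273 144  10  16] 0.65 [0.675 0.125] mag [0.0595 0.0007]
top [255 188   9  40] 0.52 [0.56  0.171] mag [-0.0502  0.059 ]
top [272 115  13   9] 0.41 [0.75  0.129] mag [ 0.134  -0.0035]
wrist [208 279  41  33] 0.81 [ 0.435 -0.058] mag [-0.1994 -0.1552]
wrist [615  90  47  51] 0.64 [0.735 0.136] mag [0.1205 0.005 ]
wrist [534  94  83  56] 0.58 [0.677 0.127] mag [0.0617 0.0024]
```

Emit:
jog_arm:
  increments:
    - [[-0.02, -0.01, 0, -0.006, 0.017, 0.04, 0.6], [-0.02, -0.01, 0, -0.006, 0.017, 0.11, 0.6], [-0.02, -0.01, 0, -0.006, 0.017, 0.165, 0.6], [-0.02, -0.01, 0, -0.006, 0.017, 0.174, 0.6], [-0.02, -0.01, 0, -0.006, 0.017, 0.174, 0.6]]

```text
time: 26.75
tool_pos: [0.5377, 0.0212, 0.0204]
eef_rot: [-0.0, 0.67, 0.742, 0.0]
ft_force: [0.3, -0.1, -0.8]
grip_width: 0.051
```

```bash
python3 - <<'E'
from h import *
s=env.read_state();go([.536,.024,.018],.11,s);look(s)
E
```

```text
shift [ 0.006 -0.003  0.005] turn [-0.    -0.001 -0.014] az 5.87 tcp [0.5377 0.0212 0.0204] w 0.051 t 26.75
top [272 144  11  16] 0.61 [0.675 0.128] mag [0.0593 0.0036]
top [270 127  13  11] 0.46 [0.719 0.133] mag [0.1038 0.0043]
top [270 117  16  12] 0.41 [0.745 0.133] mag [0.1303 0.0008]
wrist [600  78  80  77] 0.65 [0.658 0.121] mag [ 0.0423 -0.0012]
wrist [312 247  63  87] 0.62 [0.534 0.022] mag [-0.0924 -0.0858]
```

Emit:
jog_arm:
  increments:
    - [[0, 0, 0, 0, 0, 0, 0.15], [0, 0, 0, 0, 0, 0, 0.15], [0, 0, 0, 0, 0, 0, 0.15], [0, 0, 0, 0, 0, -0.08, 0.15], [0, 0, 0, 0, 0, -0.15, 0.15]]

```text
time: 27.45
tool_pos: [0.5381, 0.022, 0.0981]
eef_rot: [0.001, 0.669, 0.743, 0.001]
ft_force: [1.7, -0.7, -1.3]
grip_width: 0.0246
```

Emit:
jog_arm:
  increments:
    - [[0, 0, 0, 0.08, 0.07, 0, 0.15], [0, 0, 0, 0.15, 0.13, 0, 0.15], [0, 0, 0, 0.176, 0.151, 0, 0.15], [0, 0, 0, 0.176, 0.151, 0, 0.15]]

```text
time: 27.85
tool_pos: [0.6056, 0.1198, 0.0986]
eef_rot: [0.001, 0.668, 0.744, 0.002]
ft_force: [0.5, -0.7, -1.3]
grip_width: 0.0249
```

```bash
python3 - <<'E'
from h import *
s=env.read_state();go(world(-.012,0,.021),.11,s)
cv2.imwrite("pics/w11.png",env.capture("wrist")["color"][:,:,::-1])
E
```

```text
shift [-0.007 -0.004  0.155] turn [ 0.009 -0.002 -0.006] az 6.13 tcp [0.6056 0.1198 0.0986] w 0.0249 t 27.85
```

View pics/w11.png

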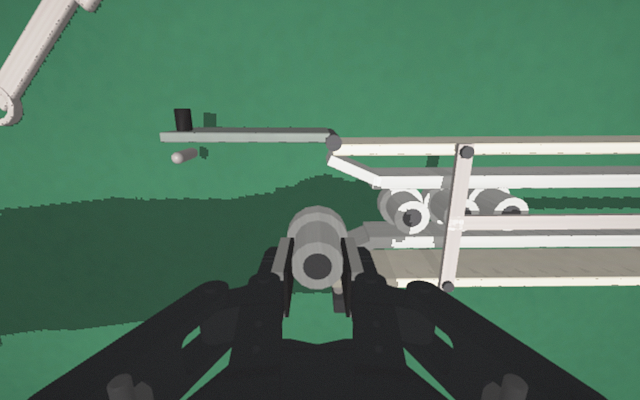

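Bush D is held upright above the mouth, bore showing at (317,266), and the lane bushes are standing at (405,210) and beyond. I'm setting it down.

Emit:
jog_arm:
  increments:
    - [[0, 0, 0, -0.007, -0.004, 0.07, 0.15], [0, 0, 0, -0.007, -0.004, 0.13, 0.15], [0, 0, 0, -0.007, -0.004, 0.155, 0.15], [0, 0, 0, -0.007, -0.004, 0.155, 0.15], [0, 0, 0, -0.007, -0.004, 0.155, 0.15]]

```text
time: 28.4
tool_pos: [0.6021, 0.1135, 0.0209]
eef_rot: [0.001, 0.669, 0.743, 0.001]
ft_force: [0.0, -0.2, -0.3]
grip_width: 0.0245
```

Emit:
jog_arm:
  increments:
    - [[0, 0, 0, 0, 0, 0, 0.5], [0, 0, 0, 0, 0, 0, 0.5], [0, 0, 0, 0, 0, -0.1, 0.5], [0, 0, 0, 0, -0.1, -0.1, 0.1], [0, 0, 0, 0, -0.11, -0.08, 0]]

```text
time: 28.9
tool_pos: [0.544, 0.1073, 0.0627]
eef_rot: [0.0, 0.669, 0.743, 0.0]
ft_force: [-0.9, -0.2, -1.2]
grip_width: 0.0146
```

```bash
python3 - <<'E'
from h import *
s=env.read_state();go(world(-.065,0,.008),.11,s);look(s)
E
```

```text
shift [0.005 0.015 0.109] turn [ 0.002  0.    -0.01 ] az 6.0 tcp [0.544  0.1073 0.0627] w 0.0146 t 28.9
top [346 236  12  13] 0.47 [ 0.437 -0.065] mag [-0.1982 -0.1618]
top [271 116  14  10] 0.44 [0.748 0.131] mag [ 0.1322 -0.0011]
wrist [611 211  56  34] 0.97 [0.742 0.135] mag [0.1268 0.0033]
wrist [514 221  86  58] 0.92 [0.678 0.121] mag [ 0.0622 -0.0034]
wrist [401 222  63  64] 0.81 [0.6   0.112] mag [-0.016  -0.0035]
wrist [573 221  89  50] 0.63 [0.718 0.125] mag [ 0.1024 -0.0038]
```

Emit:
jog_arm:
  increments:
    - [[0, 0, 0, 0.005, 0, 0.06, 0], [0, 0, 0, 0.005, 0, 0.109, 0], [0, 0, 0, 0.005, 0.04, 0.109, 0], [0, 0, 0, 0.005, 0.07, 0.109, 0], [0, 0, 0, 0.005, 0.1, 0.109, 0]]

```text
time: 29.6
tool_pos: [0.5998, 0.1158, 0.0066]
eef_rot: [0.001, 0.669, 0.743, 0.001]
ft_force: [-0.1, 0.2, -1.2]
grip_width: 0.0004
```

Emit:
jog_arm:
  increments:
    - [[0, 0, 0, 0, 0.03, 0, 0], [0, 0, 0, 0, 0.055, 0, 0], [0, 0, 0, 0, 0.08, 0, 0]]

```text
time: 29.9
tool_pos: [0.6388, 0.1221, 0.0067]
eef_rot: [-0.001, 0.669, 0.744, 0.001]
ft_force: [-8.3, 4.3, 7.7]
grip_width: 0.0001
```

```bash
python3 - <<'E'
from h import *
s=env.read_state();print(mag(s["tool_pos"]));go(world(.04,0,.008),.11,s);look(s)
E
```

```text
[0.0231 0.0018]
shift [-0.004  0.034 -0.003] turn [ 0.    -0.008 -0.008] az 6.07 tcp [0.6388 0.1221 0.0067] w 0.0001 t 29.9
top [347 238  15  16] 0.63 [ 0.433 -0.068] mag [-0.2025 -0.1649]
top [457 234  26  21] 0.25 [ 0.443 -0.354] mag [-0.224 -0.45 ]
wrist [591 259  98  50] 0.71 [0.775 0.138] mag [0.16   0.0026]
wrist [370 263  78  50] 0.69 [0.665 0.124] mag [0.0489 0.0006]
wrist [446 273  96  73] 0.68 [0.704 0.122] mag [ 0.088 -0.005]
wrist [535 263  86  49] 0.67 [0.747 0.133] mag [0.1322 0.0006]
```

Emit:
jog_arm:
  increments:
    - [[0, 0, 0, -0.002, 0.012, 0, 0], [0, 0, 0, -0.004, 0.024, 0, 0], [0, 0, 0, -0.004, 0.034, 0, 0], [0, 0, 0, -0.004, 0.036, 0, 0]]

```text
time: 30.5
tool_pos: [0.6588, 0.1204, 0.0065]
eef_rot: [0.001, 0.669, 0.743, 0.002]
ft_force: [-4.1, 2.9, 1.4]
grip_width: -0.0001
```

Emit:
jog_arm:
  increments:
    - [[0, 0, 0, 0, -0.01, -0.09, 0], [0, 0, 0, 0, -0.02, -0.17, 0], [0, 0, 0, -0.05, -0.09, -0.17, 0], [0, 0, 0, -0.1, -0.17, -0.17, 0], [0, 0, 0, -0.15, -0.25, -0.17, 0]]

```text
time: 31.0
tool_pos: [0.5419, 0.0313, 0.0916]
eef_rot: [0.002, 0.669, 0.743, 0.002]
ft_force: [0.2, -0.7, 0.0]
grip_width: -0.0003
```

Emit:
jog_arm:
  increments:
    - [[0, 0, 0, -0.06, -0.08, 0, 0.3], [0, 0, 0, -0.12, -0.15, 0, 0.6], [0, 0, 0, -0.18, -0.225, 0, 0.6], [0, 0, 0, -0.18, -0.225, 0, 0.6]]

```text
time: 31.4
tool_pos: [0.4351, -0.0732, 0.0907]
eef_rot: [0.002, 0.671, 0.741, 0.0]
ft_force: [0.3, 0.1, -0.3]
grip_width: 0.0512
```

```bash
python3 - <<'E'
from h import *
s=env.read_state();go([.436,-.067,.019],.11,s);look(s)
E
```

```text
shift [0.013 0.003 0.143] turn [ 0.006  0.005 -0.02 ] az 5.71 tcp [ 0.4351 -0.0732  0.0907] w 0.0512 t 31.4
top [269 126  14   9] 0.62 [0.722 0.136] mag [0.1079 0.007 ]
top [414 224  13  12] 0.6 [ 0.469 -0.242] mag [-0.1859 -0.3413]
top [271 140  16  15] 0.53 [0.686 0.129] mag [0.0712 0.0037]
wrist [309 206  44  51] 0.96 [ 0.428 -0.072] mag [-0.2075 -0.1684]
```

Emit:
jog_arm:
  increments:
    - [[0, 0, 0, 0.006, -0.004, 0.06, 0.6], [0, 0, 0, 0.006, -0.004, 0.12, 0.6], [0, 0, 0, 0.006, -0.004, 0.143, 0.6], [0, 0, 0, 0.006, -0.004, 0.143, 0.6], [0, 0, 0, 0.006, -0.004, 0.143, 0.6]]

```text
time: 32.1
tool_pos: [0.4401, -0.0672, 0.0205]
eef_rot: [0.003, 0.669, 0.743, 0.002]
ft_force: [0.1, -0.7, -0.8]
grip_width: 0.0514
```

Emit:
jog_arm:
  increments:
    - [[0, 0, 0, 0, 0, 0, 0.15], [0, 0, 0, 0, 0, 0, 0.15], [0, 0, 0, 0, 0, 0, 0.15], [0, 0, 0, 0, 0, -0.08, 0.15], [0, 0, 0, 0, 0, -0.15, 0.15]]

```text
time: 32.6
tool_pos: [0.4388, -0.067, 0.0966]
eef_rot: [0.003, 0.669, 0.743, 0.002]
ft_force: [1.5, 0.3, -1.1]
grip_width: 0.0245
```

Emit:
jog_arm:
  increments:
    - [[0, 0, 0, 0.05, 0.07, 0, 0.15], [0, 0, 0, 0.1, 0.14, 0, 0.15], [0, 0, 0, 0.15, 0.21, 0, 0.15], [0, 0, 0, 0.2, 0.27, 0, 0.15]]

```text
time: 33.0
tool_pos: [0.5646, 0.0479, 0.0985]
eef_rot: [0.004, 0.669, 0.743, 0.003]
ft_force: [-0.1, -0.7, -1.3]
grip_width: 0.0247
```

```bash
python3 - <<'E'
from h import *
s=env.read_state();go(world(-.01,0,.021),.11,s)
E
```

```text
shift [0.128 0.095 0.156] turn [ 0.018  0.003 -0.009] az 6.04 tcp [0.5646 0.0479 0.0985] w 0.0247 t 33.0
```

Emit:
jog_arm:
  increments:
    - [[0.01, 0, 0, 0.06, 0.045, 0, 0.15], [0.015, 0, 0, 0.128, 0.095, 0, 0.15], [0.015, 0, 0, 0.128, 0.095, 0.05, 0.15], [0.015, 0, 0, 0.128, 0.095, 0.13, 0.15], [0.015, 0, 0, 0.128, 0.095, 0.156, 0.15]]

```text
time: 33.5
tool_pos: [0.6042, 0.1166, 0.019]
eef_rot: [0.0, 0.669, 0.744, -0.001]
ft_force: [-15.8, -0.8, 49.2]
grip_width: 0.0244
```

Emit:
jog_arm:
  increments:
    - [[0, 0, 0, 0, 0, 0, 0.15], [0, 0, 0, 0, 0, 0, 0.5], [0, 0, 0, 0, 0, 0, 0.5], [0, 0, 0, 0, 0, -0.1, 0.5], [0, 0, 0, 0, -0.1, -0.1, 0.1]]

```text
time: 34.0
tool_pos: [0.5675, 0.1135, 0.0777]
eef_rot: [0.006, 0.669, 0.743, 0.007]
ft_force: [2.6, 1.3, 0.9]
grip_width: 0.0293
```

Emit:
jog_arm:
  increments:
    - [[0, 0, 0, 0, -0.015, 0, 0], [0, 0, 0, 0, -0.015, 0.01, 0]]

```text
time: 34.2
tool_pos: [0.5604, 0.1127, 0.0748]
eef_rot: [0.007, 0.669, 0.743, 0.009]
ft_force: [0.1, 0.4, 0.8]
grip_width: 0.0004
```

```bash
python3 - <<'E'
from h import *
s=env.read_state();print(mag(s["tool_pos"]));go(world(-.06,0,.008),.11,s);look(s)
E
```

```text
[-0.0558  0.0012]
shift [-0.002 -0.011  0.133] turn [ 0.044 -0.001 -0.01 ] az 6.01 tcp [0.5604 0.1127 0.0748] w 0.0004 t 34.2
top [271  99  10  12] 0.56 [0.792 0.131] mag [ 0.1765 -0.0066]
top [270 126  15   8] 0.5 [0.722 0.134] mag [0.1069 0.0049]
wrist [542 212  77  38] 0.96 [0.726 0.131] mag [0.1106 0.0013]
wrist [487 220  75  49] 0.87 [0.687 0.121] mag [ 0.0706 -0.0046]
wrist [372 218  51  58] 0.82 [0.601 0.114] mag [-0.0153 -0.002 ]
wrist [620 205  40  30] 0.78 [0.783 0.142] mag [0.1683 0.0056]
wrist [598 209  71  30] 0.74 [0.767 0.137] mag [0.1522 0.0026]
```

```bash
python3 - <<'E'
from h import *
cv2.imwrite("pics/w12.png",cv2.resize(env.capture("wrist")["color"][130:300,280:640,::-1],None,fx=2,fy=2))
E
```

```text
(no output)
```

View pics/w12.png

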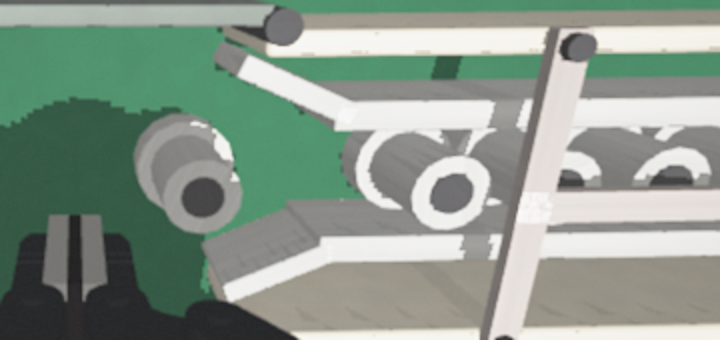

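The last bush stands upright in the mouth at (190,175) in the crop, with four upright in the lane. Pushing slowly.

Emit:
jog_arm:
  increments:
    - [[0.04, 0, 0, -0.002, -0.012, 0.06, 0], [0.04, 0, 0, -0.002, -0.012, 0.12, 0], [0.04, 0, 0, -0.002, -0.012, 0.133, 0], [0.04, 0, 0, -0.002, 0.018, 0.133, 0], [0.04, 0, 0, -0.002, 0.048, 0.133, 0]]

```text
time: 34.95
tool_pos: [0.5863, 0.1145, 0.0065]
eef_rot: [-0.001, 0.669, 0.743, -0.001]
ft_force: [-0.2, -0.3, 0.4]
grip_width: -0.0002
```

Emit:
jog_arm:
  increments:
    - [[0, 0, 0, 0, 0.03, 0, 0], [0, 0, 0, 0, 0.06, 0, 0], [0, 0, 0, 0, 0.085, 0, 0], [0, 0, 0, 0, 0.105, 0, 0]]

```text
time: 35.35
tool_pos: [0.639, 0.1202, 0.0068]
eef_rot: [-0.001, 0.669, 0.743, -0.001]
ft_force: [-3.8, 0.4, 2.7]
grip_width: -0.0002
```

```bash
python3 - <<'E'
from h import *
s=env.read_state();print(mag(s["tool_pos"]));go(world(.04,0,.008),.11,s);look(s)
E
```

```text
[ 0.0231 -0.0001]
shift [ 0.     0.034 -0.002] turn [-0.007 -0.001 -0.009] az 6.02 tcp [0.639  0.1202 0.0068] w -0.0002 t 35.35
top [460 233  27  18] 0.2 [ 0.446 -0.36 ] mag [-0.221 -0.456]
wrist [591 260  98  51] 0.96 [0.775 0.135] mag [ 0.1599 -0.    ]
wrist [371 265  78  48] 0.76 [0.665 0.121] mag [ 0.0493 -0.0023]
wrist [537 262  88  51] 0.76 [0.748 0.132] mag [ 0.1331 -0.0006]
wrist [432 272  69  76] 0.69 [0.697 0.12 ] mag [ 0.0806 -0.0063]
wrist [628 242  20  16] 0.61 [0.789 0.147] mag [0.1753 0.0101]
```

Emit:
jog_arm:
  increments:
    - [[0, 0, 0, 0, 0.015, 0, 0], [0, 0, 0, 0, 0.03, 0, 0], [0, 0, 0, 0, 0.04, 0, 0], [0, 0, 0, 0, 0.042, 0, 0]]

```text
time: 35.95
tool_pos: [0.6604, 0.1222, 0.0064]
eef_rot: [-0.001, 0.669, 0.743, -0.001]
ft_force: [-2.0, 0.5, 2.0]
grip_width: 0.0003
```

Emit:
jog_arm:
  increments:
    - [[0, 0, 0, 0, -0.01, -0.09, 0], [0, 0, 0, 0, -0.02, -0.17, 0], [0, 0, 0, 0, -0.1, -0.18, 0], [0, 0, 0, 0.08, -0.16, -0.18, 0], [0, 0, 0, 0.16, -0.218, -0.18, 0]]

```text
time: 36.45
tool_pos: [0.5438, 0.1905, 0.0975]
eef_rot: [-0.0, 0.67, 0.742, 0.0]
ft_force: [1.0, 0.8, 0.7]
grip_width: 0.0005
```

```bash
python3 - <<'E'
from h import *
s=env.read_state();print(mag(s["tool_pos"]));go(world(-.065,.10,.025),.11,s);look(s)
p=env.capture("scene")["color"][150:260,330:470,::-1];t=env.capture("top")["color"][50:215,235:315,::-1]
cv2.imwrite("pics/v13.png",np.hstack([cv2.resize(p,(560,440),interpolation=cv2.INTER_CUBIC),cv2.resize(t,(213,440),interpolation=cv2.INTER_CUBIC)]))
E
```

```text
[-0.0638  0.0803]
shift [ 0.039 -0.003  0.145] turn [ 0.001 -0.001 -0.015] az 5.84 tcp [0.5438 0.1905 0.0975] w 0.0005 t 36.45
top [275 141  14  16] 0.72 [0.683 0.12 ] mag [ 0.0664 -0.0054]
top [274 124   9  13] 0.64 [0.728 0.122] mag [ 0.1121 -0.0084]
top [269 114  14  13] 0.61 [0.753 0.136] mag [0.1378 0.0034]
top [267  95  12  14] 0.58 [0.804 0.142] mag [0.1892 0.0031]
top [267  84  14  15] 0.41 [0.83  0.142] mag [0.2158 0.0008]
wrist [606 302  66  31] 0.92 [0.809 0.126] mag [ 0.1927 -0.0128]
wrist [472 307  58  38] 0.9 [0.691 0.108] mag [ 0.0734 -0.0175]
wrist [519 300  61  27] 0.83 [0.731 0.119] mag [ 0.114  -0.0108]
wrist [566 299  63  36] 0.65 [0.772 0.125] mag [ 0.1556 -0.0097]
wrist [631 294  17  18] 0.62 [0.828 0.136] mag [ 0.2125 -0.005 ]
```

View pics/v13.png

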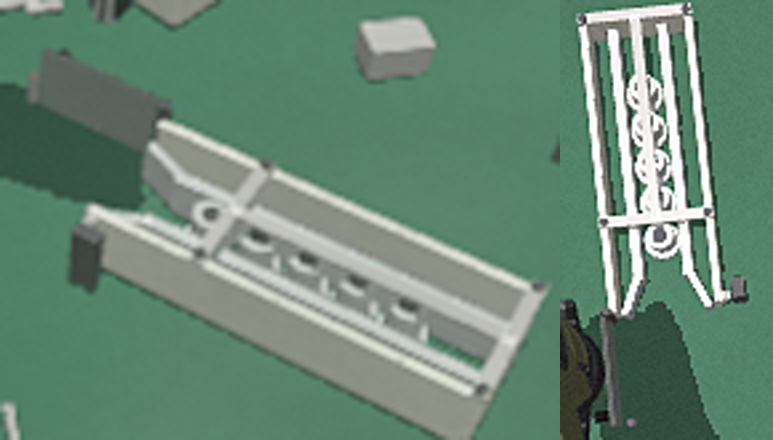

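All five bushes stand upright in single file in the lane, right panel rows 95 to 238; the nearest is at magazine x ≈ 68 mm. The door is still open. Now I'm going to its outer side.

Emit:
jog_arm:
  increments:
    - [[0, 0, 0, 0.04, -0.003, 0, 0], [0, 0, 0, 0.04, -0.003, 0.07, 0], [0, 0, 0, 0.04, -0.003, 0.14, 0], [0, 0, 0, 0.04, -0.003, 0.143, 0]]

```text
time: 37.15
tool_pos: [0.5388, 0.2077, 0.0212]
eef_rot: [-0.002, 0.67, 0.743, -0.004]
ft_force: [-0.7, -0.8, 0.6]
grip_width: -0.0001
```

Emit:
jog_arm:
  increments:
    - [[0, 0, 0, -0.03, 0, 0, 0], [0, 0, 0, -0.06, 0, 0, 0], [0, 0, 0, -0.09, -0.003, 0, 0], [0, 0, 0, -0.115, -0.005, 0, 0], [0, 0, 0, -0.145, 0.01, 0, 0]]

```text
time: 37.65
tool_pos: [0.5512, 0.1348, 0.0223]
eef_rot: [-0.002, 0.67, 0.742, -0.003]
ft_force: [0.8, 2.4, -0.4]
grip_width: -0.0003
```

```bash
python3 - <<'E'
from h import *
s=env.read_state();print(mag(s["tool_pos"]),s["ft_force"]);go(world(-.039,-.001,.025),.11,s);go(world(-.018,-.009,.025),.11,s)
E
```

```text
[-0.0625  0.0242] [ 0.79057982  2.38550475 -0.35523944]
shift [-0.05   0.047 -0.006] turn [-0.013  0.003 -0.014] az 5.88 tcp [0.5512 0.1348 0.0223] w -0.0003 t 37.65
shift [-0.066  0.089 -0.006] turn [-0.013  0.003 -0.014] az 5.88 tcp [0.5512 0.1348 0.0223] w -0.0003 t 37.65
```

Emit:
jog_arm:
  increments:
    - [[0, 0, 0, -0.025, 0.02, 0, 0], [0, 0, 0, -0.05, 0.045, 0, 0], [0, 0, 0, -0.06, 0.07, 0, 0], [0, 0, 0, -0.066, 0.086, 0, 0], [0, 0, 0, -0.066, 0.094, 0, 0]]

```text
time: 38.15
tool_pos: [0.5977, 0.106, 0.0219]
eef_rot: [-0.005, 0.67, 0.742, -0.006]
ft_force: [-25.5, -0.8, 25.8]
grip_width: 0.0
```

```bash
python3 - <<'E'
from h import *
s=env.read_state();print(mag(s["tool_pos"]),s["ft_force"]);p=env.capture("top")
print([(np.round(d["box"]),d["score"]) for d in env.look_for(p,"door")])
w=env.capture("wrist");cv2.imwrite("pics/w14.png",w["color"][:,:,::-1])
E
```

```text
[-0.0195 -0.0096] [-25.5034309   -0.83986306  25.76941858]
[]
```

View pics/w14.png

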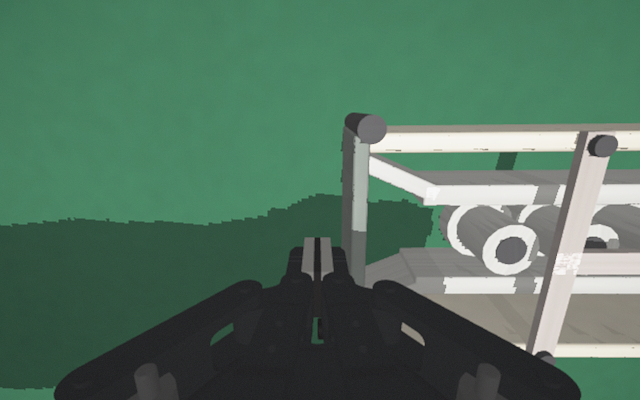

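The finger contact at 25 N and the picture show the door square across the mouth, at column ~357. I'm backing off and going toward the console, then I'll check door and button together.

Emit:
jog_arm:
  increments:
    - [[0, 0, 0, 0, -0.05, 0, 0], [0, 0, 0, 0, -0.09, -0.02, 0], [0, 0, 0, 0, -0.09, -0.1, 0], [0, 0, 0, 0, -0.1, -0.2, 0], [0, 0, 0, 0.05, -0.12, -0.27, 0]]

```text
time: 38.8
tool_pos: [0.5398, 0.123, 0.1609]
eef_rot: [-0.003, 0.671, 0.741, -0.005]
ft_force: [1.3, 0.5, -0.8]
grip_width: -0.0
```

Emit:
jog_arm:
  increments:
    - [[0, 0, 0, 0.09, -0.02, 0, 0], [0, 0, 0, 0.18, -0.04, 0, 0], [0, 0, 0, 0.27, -0.06, 0, 0], [0, 0, 0, 0.34, -0.08, 0, 0], [0, 0, 0, 0.34, -0.08, 0, 0]]

```text
time: 39.3
tool_pos: [0.4829, 0.2919, 0.161]
eef_rot: [-0.003, 0.669, 0.743, -0.005]
ft_force: [0.3, -0.5, -0.0]
grip_width: 0.0003
```

```bash
python3 - <<'E'
from h import *
s=env.read_state();p=wristcam(s);t=env.capture("top");sc=env.capture("scene")
for n,q in(("w",p),("t",t),("s",sc)):
    r=[(np.round(d["box"]),round(d["score"],2)) for d in env.look_for(q,"start")[:2]];print(n,r)
    for b,_ in r:print("  ",np.round(onplane(q,((b[0]+b[2])/2,(b[1]+b[3])/2),.052),3))
go([.474,.346,.09],.11,s)
e=world(-.006,.056-.106,.06);print("door edge exp",proj(t,e),proj(sc,e), "hinge",proj(t,world(-.006,.056,.06)))
a=cv2.resize(p["color"][0:320,100:540,::-1],(440,320));b=cv2.resize(t["color"][140:200,235:315,::-1],None,fx=4.5,fy=4.5,interpolation=cv2.INTER_CUBIC)
H=np.zeros((320,360,3),np.uint8);H[:270,:360]=b
cv2.imwrite("pics/v15.png",np.hstack([a,H]))
E
```

```text
w [(array([298., 112., 334., 148.]), 0.59)]
   [0.474 0.348 0.052]
t []
s [(array([269., 310., 295., 350.]), 0.38), (array([423., 226., 436., 233.]), 0.18)]
   [ 0.735 -0.318  0.052]
   [0.835 0.118 0.052]
shift [ 0.11  -0.005  0.142] turn [-0.02   0.004 -0.01 ] az 5.99 tcp [0.4829 0.2919 0.161 ] w 0.0003 t 39.3
door edge exp [[294.54014242 165.24797458]] [[349.4659993  197.46995244]] hinge [[252.15387086 169.63449002]]
```

View pics/v15.png

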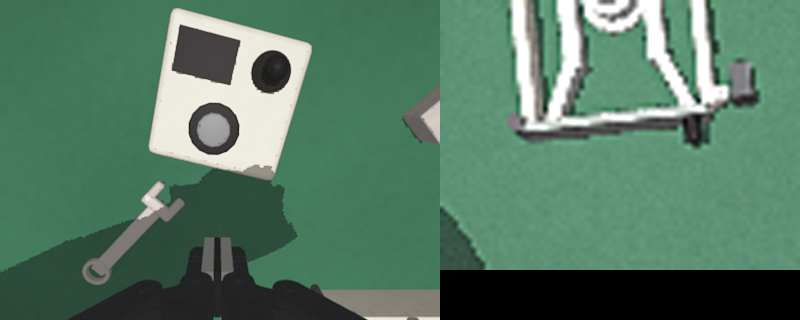

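The right panel shows the door line from (520,127) to (710,105), parallel to the mouth and meeting the catch, so it is shut. The start button is at (213,130) in the left panel, giving (0.474, 0.348); the joystick at (271,70) stays clear.

Emit:
jog_arm:
  increments:
    - [[-0.01, 0, 0, 0.06, -0.003, 0, 0], [-0.02, 0, 0, 0.112, -0.005, 0.03, 0], [-0.02, 0, 0, 0.112, -0.005, 0.11, 0], [-0.02, 0, 0, 0.112, -0.005, 0.17, 0], [-0.02, 0, 0, 0.112, -0.005, 0.17, 0]]

```text
time: 40.1
tool_pos: [0.4726, 0.339, 0.0715]
eef_rot: [0.0, 0.672, 0.74, -0.005]
ft_force: [-0.6, -0.8, 0.4]
grip_width: 0.0002
```

Emit:
jog_arm:
  increments:
    - [[0, 0, 0, 0, 0, 0.015, 0], [0, 0, 0, 0, 0, 0.03, 0], [0, 0, 0, 0, 0, 0.04, 0], [0, 0, 0, 0, 0, 0.04, 0]]

```text
time: 40.5
tool_pos: [0.4738, 0.3386, 0.0557]
eef_rot: [0.001, 0.673, 0.74, -0.004]
ft_force: [-6.6, -6.3, 25.5]
grip_width: -0.0001
```

Emit:
jog_arm:
  increments:
    - [[0, 0, 0, 0, 0, -0.03, 0], [0, 0, 0, 0.018, 0, -0.03, 0], [0, 0, 0, 0.018, 0.002, -0.03, 0], [0, 0, 0, 0.018, 0.002, -0.03, 0]]

```text
time: 40.9
tool_pos: [0.474, 0.3479, 0.0703]
eef_rot: [0.001, 0.672, 0.74, -0.004]
ft_force: [-0.9, -0.2, -0.2]
grip_width: 0.0002
```

```bash
python3 - <<'E'
from h import *
s=env.read_state();print(s["ft_force"]);go([.474,.347,.055],.11,s)
p=wristcam(s)
for q in(p,):
    print([(np.round(d["box"]),round(d["score"],2)) for d in env.look_for(q,"start")[:2]])
E
```

```text
[-0.87083693 -0.18760865 -0.15310669]
shift [-0.002 -0.     0.031] turn [-0.008  0.015 -0.027] az 5.49 tcp [0.474  0.3479 0.0703] w 0.0002 t 40.9
[(array([290., 214., 340., 249.]), 0.9), (array([581., 388., 640., 400.]), 0.48)]
```

Centred now. I'll press slowly, in small steps.

Emit:
jog_arm:
  increments:
    - [[0, 0, 0, 0, 0, 0.01, 0], [0, 0, 0, 0, 0, 0.016, 0], [0, 0, 0, 0, 0, 0.02, 0], [0, 0, 0, 0, 0, 0.02, 0]]

```text
time: 41.4
tool_pos: [0.4732, 0.347, 0.0594]
eef_rot: [0.001, 0.673, 0.74, -0.005]
ft_force: [-0.9, -0.9, 3.3]
grip_width: -0.0
```

Emit:
jog_arm:
  increments:
    - [[0, 0, 0, 0, 0, 0.006, 0], [0, 0, 0, 0, 0, 0.01, 0], [0, 0, 0, 0, 0, 0.01, 0]]

```text
time: 41.7
tool_pos: [0.4733, 0.3471, 0.0559]
eef_rot: [0.001, 0.673, 0.74, -0.005]
ft_force: [-4.7, -2.0, 15.0]
grip_width: -0.0
```

Force was 3.3 N partway down, then a firm stop at 15 N and z = 0.056, so the button bottomed. Releasing.

Emit:
jog_arm:
  increments:
    - [[0, 0, 0, 0, 0, 0, 0], [0, 0, 0, 0, 0, -0.05, 0], [0, 0, 0, 0, 0, -0.14, 0], [0, 0, 0, 0, 0, -0.2, 0], [0, 0, 0, 0, 0, -0.2, 0]]

```text
time: 42.2
tool_pos: [0.4765, 0.35, 0.1606]
eef_rot: [0.002, 0.673, 0.74, -0.001]
ft_force: [0.9, 0.4, -0.1]
grip_width: 0.0001
```

```bash
python3 - <<'E'
from h import *
s=env.read_state();print(s["tool_pos"],s["ft_force"]);look(s)
t=env.capture("top")
for n,g in(("weight",(383,226)),("ring_gauge",(458,232)),("cleaner",(447,122)),("gauge_block",(173,142)),("screwdriver",(372,120)),("wrench",(235,253))):
    print(n,[np.round([(d["box"][0]+d["box"][2])/2-g[0],(d["box"][1]+d["box"][3])/2-g[1]]).tolist() for d in env.look_for(t,n)[:1]])
# door line: dark-side knob and door vs earlier snapshot
a=cv2.cvtColor(t["color"],cv2.COLOR_RGB2HSV)[:,:,1]
for c in range(254,296,6):
    col=a[150:185,c].astype(int);print(c,150+np.where(col<60)[0])
E
```

```text
[0.47649354 0.34997518 0.16060873] [ 0.90001758  0.44590157 -0.08458454]
top [268  84  16  16] 0.64 [0.831 0.139] mag [ 0.2165 -0.0029]
top [274 140  11  12] 0.63 [0.685 0.123] mag [ 0.0694 -0.0022]
wrist [597 383  42  27] 0.83 [0.855 0.124] mag [ 0.2384 -0.0201]
wrist [576 384  15  21] 0.44 [0.829 0.12 ] mag [ 0.212  -0.0216]
weight [[-2.0, -0.0]]
ring_gauge [[2.0, 1.0]]
cleaner [[0.0, -2.0]]
gauge_block [[0.0, 1.0]]
screwdriver [[8.0, -8.0]]
wrench [[-0.0, -1.0]]
254 [150 151 152 153 154 155 156 157 158 159 160 161 162 163 164 165 166 167
 168 169 170]
260 [159 160 161 162 163 164 165 166 167 168 169 170]
266 [150 151 152 153 154 155 156 157 166 167 168 169 170]
272 [165 166 167 168 169]
278 [164 165 166 167 168]
284 [150 151 152 153 154 155 156 164 165 166 167 168]
290 [160 161 162 163 164 165 166 167 168 169 170 171]
```

```bash
python3 -c "
from cell import env
print(env.hand_in())"
```

```text
the job is handed in; nothing more can be done
None
```

All five aluminium bushes are in the magazine, the door is shut, and the start button was pressed and let go. The job is handed in; no verdict was reported.

- **Bushes:** all five were seen upright in single file after the last push, with centres from about 68 to 216 mm inside the mouth. A final top-camera check saw only the first (69 mm) and the last (216 mm). The green and pink look-alikes were left alone.
- **Toppled bush:** the fourth bush fell over at the mouth. I picked it up lying down, tilted it back upright, and loaded it as normal.
- **Door:** the fingers met firm resistance (25 N) where the shut door should be. Afterwards its line in the top view matched the shut angle to about 0.02 rad, which is as fine as the pixels allow.
- **Start button:** my first press was 9 mm off centre and met 25 N, possibly on the rim. The second, centred press went down to a firm stop at 15 N. I then lifted clear, but did not check by camera that the button had come back up.
- **Other items:** all but the screwdriver sat within 2 pixels (about 5 mm) of where they started. The screwdriver reading differed by 8 pixels each way, about 30 mm. I think the detector boxed only its handle, since the arm was never near it, but I did not confirm that.
- **Forces:** there were short spikes of 41 N in one push and 49 N along z while setting down the last bush. Both were at the fingers, and I don't know whether either counts against the 40 N limit.

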